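Turn round the carburettor blow-off station

ROBOT

A 6-joint arm with a two-finger parallel gripper is mounted at the origin on the work surface. World frame = base frame: x ahead of the robot, y to its left, z up, the work surface at z = 0. Lengths are in mm, angles in degrees, forces in N, time in s.
With the tool pointing down it reaches from about 300 to 850 mm from the base axis. Payload 4.2 kg.
Tool frame: the origin (TCP) lies on the centre line of the jaws, within the pads' length; the fingertips stand 14 mm ahead of it and the grasp point (between the pads) lies 5 mm behind it; z points along the fingers, y is the direction in which the jaws open and shut (so a half turn about z gives the same grasp; the last joint's range is limited). The gripper opens to 91 mm and grips with 3 to 60 N. Pads are 32 mm wide; open, the fingers measure 118 mm over their backs; the gripper's body (76 mm by 178 mm) begins 60 mm behind the grasp point.
Start: joints at [-74.485, 18.312, 89.639, -0, 72.044, -1.146], TCP at [164.867, -550.876, 196.876] pointing down, gripper open.
Joint ranges: [-177.97, 177.97], [-48.28, 115.42], [12.27, 149.76], [-77.06, 257.06], [2.81, 150.46], [-146.56, 146.56]. Speed limits (degrees/s): [147.25, 147.25, 180, 180, 180, 180].

INTERFACE

Orientations are given as [roll, pitch, yaw] about the fixed x, y, z axes, in that order (R = Rz(yaw) Ry(pitch) Rx(roll)).
In Python, from workcell import env gives the robot as it stands.
- The arm moves only by the tool play_rows, never from a script. Its argument "increments" is a list of rows, each a list of 5 numbers: the shift along the world's x, y, z in mm, then the turn about the world's z in degrees, then the closure, from 0 (fully open) to 1 (shut). In form: [[x, y, z, yaw, fingers], ...]. A call has 1 to 20 rows; each row shifts and turns the commanded pose from where the row before left it; what a row does not reach is not made up. A row lasts 1/8 s, in which the tool goes at most 62.5 mm and 10.7 degrees, less where a joint would pass 70% of its speed; a pose out of reach is approached as far as the arm can. A call is refused whole if a number of a shift passes 62.5 or a number of a turn 10.7, either way. A call with a gripper value outside its range is refused whole. The fingers move at their own pace and stop on an object; "newtons" is the grip in N (left out, the last holds). Time passes only in rows, so rows that do not move let the fingers close. It gives the time, the measured TCP pose, the force and the opening at its end, in the units of the state.
- env.state(): the state, without advancing time (a new reading comes with each control period).
- env.grab_frame(name): name is "scene" or "side" or "wrist"; returns the picture (420x560x3 uint8, red, green, blue); there is no depth.
- env.calibration(name): a dict with "fx", "fy", "cx", "cy" (pixels), "R" (3x3) and "t" (3): a world point X has camera coordinates R X + t; the wrist camera has in their place "hand_eye" (4x4, takes a point from camera to tool coordinates, whose origin is the TCP and whose axes are the flange's). Camera axes: x right, y down, z forward; pixel columns grow to the right and rows downward; lengths in mm; the calibration is good to about 2 mm. A picture is of the moment at which its call begins: read the wrist's pose just before it. calibration takes no time and is no camera call.
- env.job_done(): hands the job in, once; it reports no verdict.
The state is a dict: "time_s": time; "qpos": joint angles; "qvel": joint speeds; "effort": joint torques, N m; "ee_pos": TCP position; "ee_rot": TCP orientation; "force": force on the tool from outside, world axes, zero at the start; "torque": the same for the moment, N m; "gripper_width": finger opening in mm.
Only numpy, scipy, OpenCV 4.12 (cv2) and the standard library are available. Lean on these libraries where they do the work, as an engineer would, in place of code of your own. Each camera call takes 0.05 s, during which the arm holds its last target.

TASK

Turn round the blow-off station for its next run: lift its clear guard, pack every dried carburettor left in its bays into the red toolbox (push the lid back until it stays open by itself and leave it open), and set every wet carburettor from the drain tray in the station, one to a bay, in the middle of the bay with its bore pointing at the bay's nozzle. Then lower the guard fully closed without letting it slam, and only with the guard closed press the start button. Leave the other things on the bench where they are.

Things in the scene. Friction and masses are not known exactly. Their poses are not given: they have to be found in the camera images.
- station: grey blow-off box, 190 (x) by 280 mm (y), fixed; origin under its centre, front -x. 4 mm walls: front 58 mm high, sides slope up to the 93 mm back. Floor at z 20 mm; two ribs 6 mm wide, 14 high, at y +-45, part it into three bays with floor centres at x -15, y +90, 0, -90, each 150 mm long, 84 to 88 wide, a brass nozzle behind it (+x) on a manifold 30 mm deep. Clear guard on top
- guard (a joint): station's clear guard, rad: 0 closed (panel slopes down 0.18 rad towards the front), grows as its front edge is lifted, stop at 1.9; may start a little ajar. Stiff hinge: it stays where it is left and takes about 1 to 6 N at the bar to move
- guard_handle (a point): middle of the guard's dark round grab bar: 12 mm thick, 110 mm long, parallel to the station's y, carried 33 mm ahead of the guard's front edge (27 mm clear between bar and edge); 228 mm from the hinge line
- guard_hinge (a point): middle of the guard's hinge line, at the top of the station's back wall, along the station's y
- start (a joint): travel of the green start button, m: 0 released, 0.006 fully down (5 N), springs back by itself
- start_top (a point): middle of the top of the round start button, 30 mm across, facing up on a small block ahead of the station's front wall at its right-hand (-y) end
- toolbox: small red steel toolbox, 160 (x) by 270 mm (y), 85 mm high without the lid, walls and floor 4 mm, fixed; origin under its centre, front -x. Stands on one side of the station, the drain tray on the other: which side changes
- toolbox_lid (a joint): toolbox lid, rad: 0 shut, 1.57 upright, stop at 1.9. Swings freely (0.35 kg): left below about 1.55 it falls shut, left above that it falls back on its stop and stays open
- lid_handle (a point): middle of the lid's dark round grab bar: 12 mm thick, 100 mm long, parallel to the toolbox's y, carried 33 mm ahead of the lid's front edge; 195 mm from the hinge line
- lid_hinge (a point): middle of the lid's hinge line, at the top of the toolbox's back wall, along the toolbox's y
- tray: shallow bright steel drain tray, 200 (x) by 270 mm (y), rim 12 mm high, floor 3 mm above the bench, fixed; origin under its centre
- wet_a: Cast carburettor body, washed, wet, starts on the drain tray. 80 mm long (x), 46 high; a 46 x 46 mm block, 58 mm across (y) at the 9 mm flange at its +x end, round 42 mm mouth at -x; 0.3 kg. Origin at its centre; x is its bore's axis, level; z up. Grip across the block's flat sides (y), mid-length. One to three wet ones are there, the rest absent (None from the start)
- wet_b: Cast carburettor body, washed, wet, starts on the drain tray. 80 mm long (x), 46 high; a 46 x 46 mm block, 58 mm across (y) at the 9 mm flange at its +x end, round 42 mm mouth at -x; 0.3 kg. Origin at its centre; x is its bore's axis, level; z up. Grip across the block's flat sides (y), mid-length. One to three wet ones are there, the rest absent (None from the start)
- wet_c: Cast carburettor body, washed, wet, starts on the drain tray. 80 mm long (x), 46 high; a 46 x 46 mm block, 58 mm across (y) at the 9 mm flange at its +x end, round 42 mm mouth at -x; 0.3 kg. Origin at its centre; x is its bore's axis, level; z up. Grip across the block's flat sides (y), mid-length. One to three wet ones are there, the rest absent (None from the start)
- dry_a: Cast carburettor body, dried in the last run, starts in a bay. 80 mm long (x), 46 high; a 46 x 46 mm block, 58 mm across (y) at the 9 mm flange at its +x end, round 42 mm mouth at -x; 0.3 kg. Origin at its centre; x is its bore's axis, level; z up. Grip across the block's flat sides (y), mid-length. One or two dried ones are there, the rest absent (None from the start)
- dry_b: Cast carburettor body, dried in the last run, starts in a bay. 80 mm long (x), 46 high; a 46 x 46 mm block, 58 mm across (y) at the 9 mm flange at its +x end, round 42 mm mouth at -x; 0.3 kg. Origin at its centre; x is its bore's axis, level; z up. Grip across the block's flat sides (y), mid-length. One or two dried ones are there, the rest absent (None from the start)
- dry_c: Cast carburettor body, dried in the last run, starts in a bay. 80 mm long (x), 46 high; a 46 x 46 mm block, 58 mm across (y) at the 9 mm flange at its +x end, round 42 mm mouth at -x; 0.3 kg. Origin at its centre; x is its bore's axis, level; z up. Grip across the block's flat sides (y), mid-length. One or two dried ones are there, the rest absent (None from the start)
- filter_base: matte black round air filter base, 90 mm across, 30 mm high; not part of the job, leave it where it is. Origin at the centre of its underside
- jet_wrench: steel jet wrench, 150 mm, lying; not part of the job, leave it where it is. Origin at the centre of its underside
- screwdriver: screwdriver with a black handle, 170 mm, lying; not part of the job, leave it where it is. Origin at the centre of its underside
- bit_holder: chrome bit holder standing on a dark 50 mm square foot, 122 mm high; not part of the job, leave it where it is. Origin at the centre of its underside
- jet_jar: small glass jar with a steel cap, 60 mm across, 70 mm high; not part of the job, leave it where it is. Origin at the centre of its underside
- spray_can: white spray can, 64 mm across, 170 mm high; not part of the job, leave it where it is. Origin at the centre of its underside
- spacer_ring: plain aluminium spacer ring, 64 mm across, 30 mm high, in a corner of the drain tray; not part of the job, leave it where it is. Origin at the centre of its underside
There are look-alikes about, which are no part of the job. Leave any orange look-alike of the wet_b alone.

How it is judged:
By the outcome, as a careful person would: the job done as asked, in the order asked, and still so for the second after the job is handed in, with the robot touching nothing.
Of wet_a, wet_b, wet_c only 1 to 3 are there at a start; the rules pass over those that are not, and their reading is None.
Of dry_a, dry_b, dry_c only 1 to 2 are there at a start; the rules pass over those that are not, and their reading is None.
At some moment in a run one of wet_a, wet_b, wet_c may be knocked a few centimetres aside while the robot is not near it.
Once in a run the grip may slacken for a moment while it holds something.
It also fails if it takes over 210 s, if anything falls off the work surface, if the arm or the gripper's body presses on something with over 40 N, if the wrist force passes 120 N, or if a joint passes its speed limit or range.

## Working session

There is one attempt and no reset: what is moved stays moved. The work goes in short steps, Python scripts to look and compute and a tool call to move; the robot and the scene stay as the last step left them, time stands still between calls to the robot, and variables do not carry over. Pictures are saved under pics/ and viewed, and the job is handed in when it is done.

Besides the shell and the picture viewer there is one more tool, called after "Call:" as name(argument=value, ...) on one line, values as JSON. play_rows: Moves the arm, as the interface text tells. Its arguments: {"type":"object","properties":{"increments":{"type":"array"},"newtons":{"type":"number"}},"required":["increments"]}

```bash
ls; mkdir -p pics; cat > h.py <<'E'
import numpy as np, cv2
from workcell import env
def save(n,im): cv2.imwrite(f'pics/{n}.png',cv2.cvtColor(im,cv2.COLOR_RGB2BGR))
E
python3 - <<'E'
from h import *
for n in ('scene','side','wrist'):
    save(n+'0',env.grab_frame(n)); print(n,env.calibration(n))
print(env.state())
E
```

```text
pics
scene {'fx': 481.35990543921054, 'fy': 481.35990543921054, 'cx': 275.5025553960576, 'cy': 208.0286705107744, 'R': array([[-0.85231503,  0.52298281, -0.00693303],
       [ 0.30572417,  0.48740174, -0.81790726],
       [-0.42437227, -0.69923424, -0.57530831]]), 't': array([ 502.14109204,  -83.49675142, 1629.26725049])}
side {'fx': 461.6517565533434, 'fy': 461.6517565533434, 'cx': 284.2490809511349, 'cy': 205.17382628494974, 'R': array([[-0.81931617, -0.57331011,  0.00604522],
       [-0.32537028,  0.45625271, -0.82823164],
       [ 0.47207542, -0.68055051, -0.56035329]]), 't': array([ 424.8460917 ,  273.01645513, 1333.04892216])}
wrist {'fx': 289.08790996970004, 'fy': 289.08790996970004, 'cx': 274.1102934550139, 'cy': 206.75575223874858, 'hand_eye': array([[ 6.68155135e-04, -9.58263611e-01, -2.85885302e-01,
         8.14754023e+01],
       [ 9.99999724e-01,  7.32744311e-04, -1.18954206e-04,
         3.53286320e-01],
       [ 3.23470316e-04, -2.85885143e-01,  9.58263836e-01,
        -1.87394515e+02],
       [ 0.00000000e+00,  0.00000000e+00,  0.00000000e+00,
         1.00000000e+00]])}
{'time_s': 0.15, 'qpos': array([-7.44835593e+01,  1.83427251e+01,  8.96887249e+01,  2.70313760e-04,
        7.20444203e+01, -1.14498936e+00]), 'qvel': array([-0.0095144 , -0.07419489, -0.18016397,  0.05006663, -0.10212092,
        0.0473719 ]), 'effort': array([ 1.30026497e-04, -4.12772477e+01, -2.32154113e+01,  7.27074640e-02,
        4.33839241e-02, -8.92524395e-05]), 'ee_pos': array([ 164.76753128, -550.47700519,  196.22948075]), 'ee_rot': array([-1.79924150e+02, -1.77306454e-03,  1.66613454e+01]), 'force': array([ 0.17935538, -0.59978468, -0.15801261]), 'torque': array([-0.02391624,  0.02078306, -0.06346887]), 'gripper_width': 90.92137091268965}
```

View pics/scene0.png

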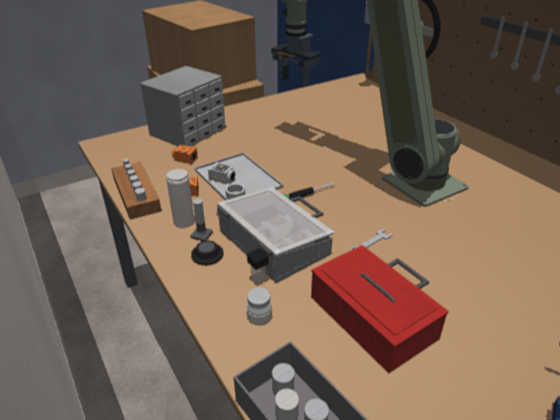

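View pics/side0.png

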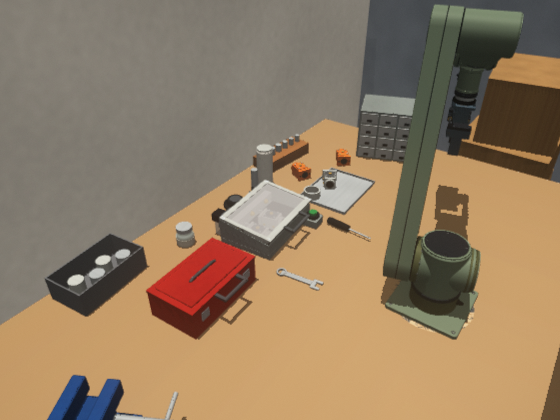

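View pics/wrist0.png

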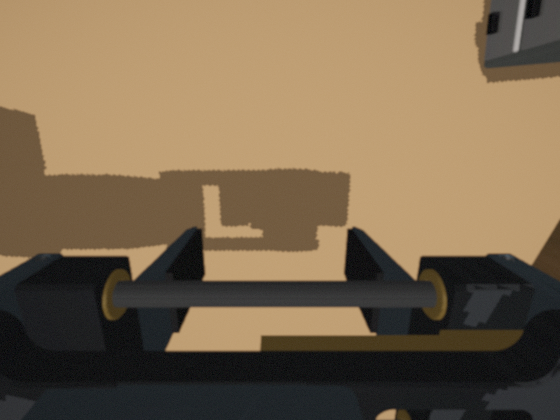

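```bash
python3 - <<'E'
import cv2
a=cv2.imread('pics/scene0.png');b=cv2.imread('pics/side0.png')
cv2.imwrite('pics/c1.png',cv2.resize(a[140:280,160:350],None,fx=4.2,fy=4.2,interpolation=2))
cv2.imwrite('pics/c2.png',cv2.resize(b[135:260,190:380],None,fx=4.2,fy=4.2,interpolation=2))
E
```

```text
(no output)
```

View pics/c1.png

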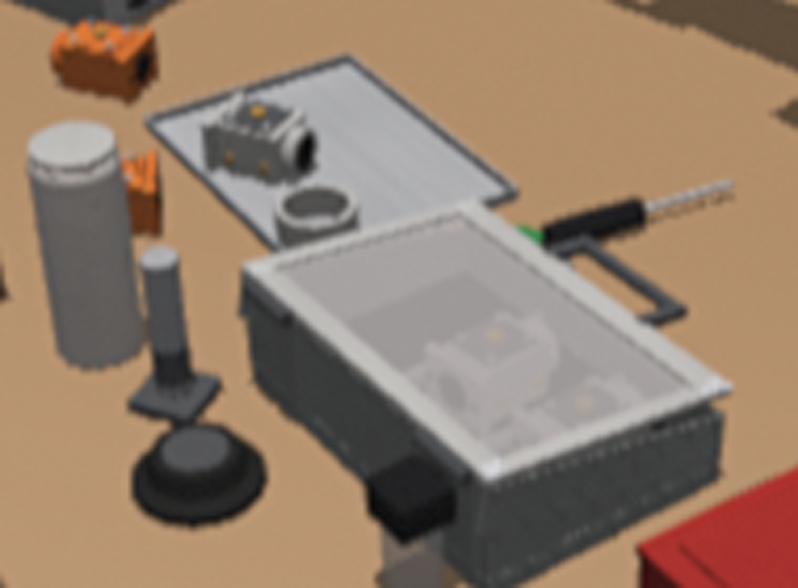

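View pics/c2.png

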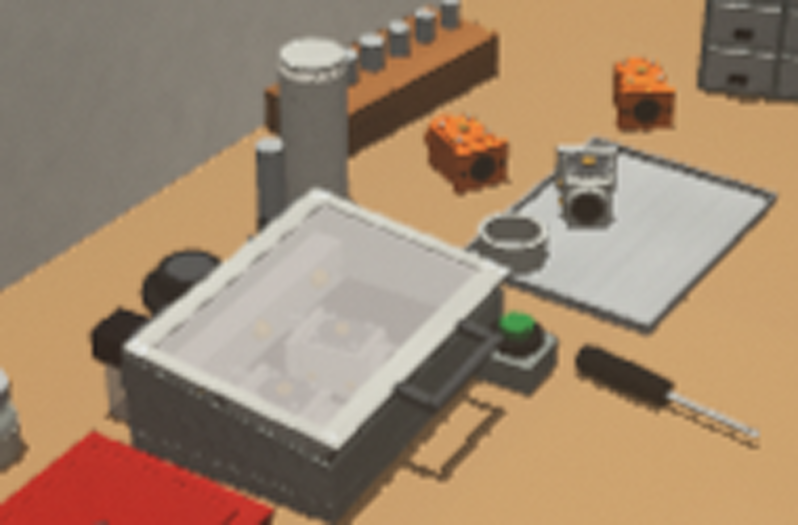

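```bash
cat >> h.py <<'E'
from scipy.spatial.transform import Rotation as Rn
def cam(n,st=None):
    c=env.calibration(n)
    K=np.array([[c['fx'],0,c['cx']],[0,c['fy'],c['cy']],[0,0,1]])
    if n!='wrist': return K,c['R'],c['t']
    T=np.eye(4);T[:3,:3]=Rn.from_euler('xyz',st['ee_rot'],degrees=True).as_matrix();T[:3,3]=st['ee_pos']
    M=np.linalg.inv(T@c['hand_eye']); return K,M[:3,:3],M[:3,3]
def ray(C,p):
    K,R,t=C; d=R.T@np.linalg.inv(K)@np.array([p[0],p[1],1]); return -R.T@t,d/np.linalg.norm(d)
def onz(C,p,z):
    o,d=ray(C,p); return o+d*(z-o[2])/d[2]
def tri(rs):
    A=sum(np.eye(3)-np.outer(d,d) for o,d in rs);b=sum((np.eye(3)-np.outer(d,d))@o for o,d in rs)
    X=np.linalg.solve(A,b); return X,max(np.linalg.norm((np.eye(3)-np.outer(d,d))@(X-o)) for o,d in rs)
def proj(C,X):
    K,R,t=C;v=K@(R@np.asarray(X,float)+t);return v[:2]/v[2]
def wrist(n):
    import json
    st=env.state(); im=env.grab_frame('wrist'); save(n,im)
    json.dump({'ee_pos':list(st['ee_pos']),'ee_rot':list(st['ee_rot'])},open(f'pics/{n}.json','w')); print(st['time_s'],st['ee_pos'].round(1),st['ee_rot'].round(2),st['gripper_width'].round(1)); return im,st
def wcam(n):
    import json; return cam('wrist',json.load(open(f'pics/{n}.json')))
E
python3 - <<'E'
from h import *
S=cam('scene');D=cam('side')
f=lambda p:(160+p[0]/4.2,140+p[1]/4.2); g=lambda p:(190+p[0]/4.2,135+p[1]/4.2)
P={'barL':((680,312),(412,400)),'barR':((565,243),(490,335)),'frameFL':((728,388),(335,448)),'frameFR':((465,205),(505,270)),'frameBR':((245,268),(318,190)),'frameBL':((490,470),(128,350)),
'trayFL?':((515,195),(650,325)),'trayFR':((350,58),(775,195)),'trayBR':((150,122),(598,140)),'wettop':((258,110),(588,160))}
for k,(a,b) in P.items():
    X,e=tri([ray(S,f(a)),ray(D,g(b))]);print(k,X.round(0),round(e,1))
for k,a,b in [('TBfl',(442,308),(205,323)),('TBfr',(360,250),(253,273)),('TBbr',(313,268),(205,245)),('TBbl',(390,345),(153,290)),('lidhA',(362,277),(192,281)),('lidhB',(393,298),(214,263)),('loop',(427,278),(240,292))]:
    X,e=tri([ray(S,a),ray(D,b)]);print(k,X.round(0),round(e,1))
E
```

```text
barL [467.  52.  80.] 1.7
barR [476. -73.  66.] 2.8
frameFL [484. 128.  74.] 1.0
frameFR [ 512. -152.   71.] 0.5
frameBR [ 697. -135.   93.] 0.1
frameBL [671. 142.  97.] 3.5
trayFL? [ 415. -238.    2.] 1.4
trayFR [ 422. -501.    4.] 0.4
trayBR [ 617. -498.    2.] 0.1
wettop [ 566. -386.   51.] 1.8
TBfl [434. 470.  59.] 5.8
TBfr [462. 228.  52.] 19.3
TBbr [630. 250.  91.] 16.5
TBbl [614. 486.  77.] 2.2
lidhA [561. 362.  92.] 37.4
lidhB [519. 370. 102.] 34.0
loop [406. 378.  87.] 13.6
```

Call:
play_rows(increments=[[15,28,20,-2,0],[30,28,20,-2,0],[30,28,20,-2,0],[30,28,20,-2,0],[30,28,20,-2,0],[30,28,10,-2,0],[30,28,0,-2,0],[30,28,0,-2.7,0],[10,0,0,0,0],[0,0,0,0,0],[0,0,0,0,0]])

```text
time_s: 1.52
ee_pos: [399.1, -327.6, 306.7]
ee_rot: [180.0, 0.0, -0.1]
force: [0.7, 0.5, -0.3]
gripper_width: 91.2
```

```bash
python3 -c "
from h import *
wrist('w1')"
```

```text
Traceback (most recent call last):
  File "h.py", line 23, in wrist
    json.dump({'ee_pos':list(st['ee_pos']),'ee_rot':list(st['ee_rot'])},open(f'pics/{n}.json','w')); print(st['time_s'],st['ee_pos'].round(1),st['ee_rot'].round(2),st['gripper_width'].round(1)); return im,st
                                                                                                                                                                    ^^^^^^^^^^^^^^^^^^^^^^^^^
AttributeError: 'float' object has no attribute 'round'
```

View pics/w1.png

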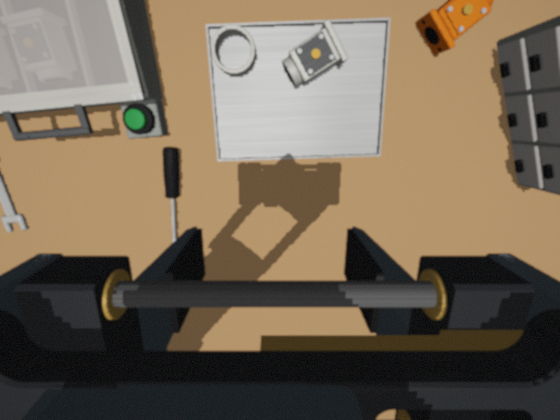

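```bash
sed -i "s/st\['gripper_width'\].round(1)/round(float(st['gripper_width']),1)/" h.py
```

Call:
play_rows(increments=[[0,30,0,0,0],[-5,50,0,0,0],[-5,60,0,0,0],[-5,60,0,0,0],[-5,60,0,0,0],[0,50,0,0,0],[0,20,0,0,0],[0,0,0,0,0],[0,0,0,0,0]])

```text
time_s: 2.7
ee_pos: [379.8, 2.1, 306.9]
ee_rot: [180.0, -0.0, -0.1]
force: [0.6, -0.7, 0.6]
gripper_width: 91.3
```

```bash
python3 -c "
from h import *
wrist('w2')"
```

```text
2.7 [379.8   2.1 306.9] [ 1.7996e+02 -0.0000e+00 -1.1000e-01] 91.3
```

View pics/w2.png

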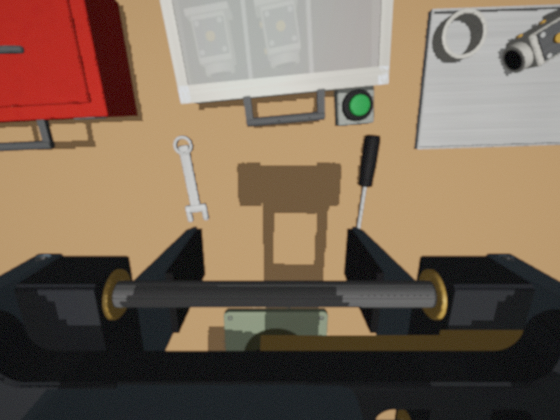

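Call:
play_rows(increments=[[30,0,0,0,0],[40,0,0,0,0],[20,0,0,0,0],[0,0,0,0,0],[0,0,0,0,0]])

```text
time_s: 3.38
ee_pos: [468.8, 2.8, 306.8]
ee_rot: [180.0, 0.1, -0.1]
force: [-0.5, -0.5, -0.6]
gripper_width: 91.2
```

```bash
python3 -c "
from h import *
wrist('w3')"
```

```text
3.375 [468.8   2.8 306.8] [ 1.7999e+02  7.0000e-02 -7.0000e-02] 91.2
```

Call:
play_rows(increments=[[0,30,0,0,0],[-10,50,0,0,0],[-15,60,0,0,0],[-20,60,0,0,0],[-20,60,0,0,0],[-10,50,0,0,0],[0,20,0,0,0],[0,0,0,0,0],[0,0,0,0,0]])

```text
time_s: 4.55
ee_pos: [395.6, 330.1, 307.0]
ee_rot: [179.9, -0.0, -0.1]
force: [-0.2, 0.1, 0.7]
gripper_width: 91.4
```

```bash
python3 -c "
from h import *
wrist('w4')"
```

```text
4.55 [395.6 330.1 307. ] [ 1.7994e+02 -1.0000e-02 -1.2000e-01] 91.4
```

View pics/w3.png

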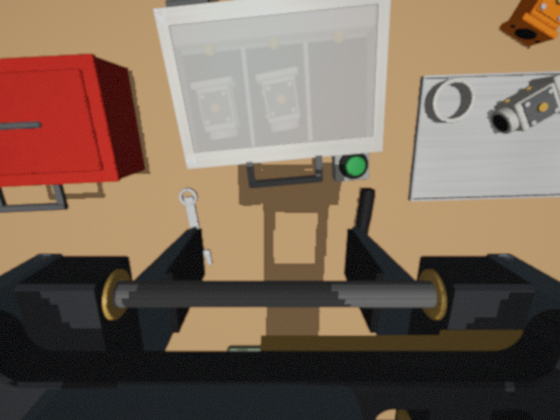

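View pics/w4.png

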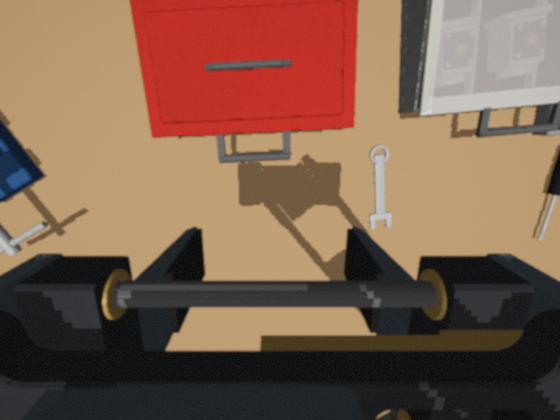

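```bash
python3 - <<'E'
import cv2
a=cv2.imread('pics/w3.png');b=cv2.imread('pics/w4.png')
cv2.imwrite('pics/c3.png',cv2.resize(a[0:200,140:400],None,fx=3,fy=3,interpolation=2))
cv2.imwrite('pics/c4.png',cv2.resize(b[0:180,125:385],None,fx=3,fy=3,interpolation=2))
E
```

```text
(no output)
```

View pics/c3.png

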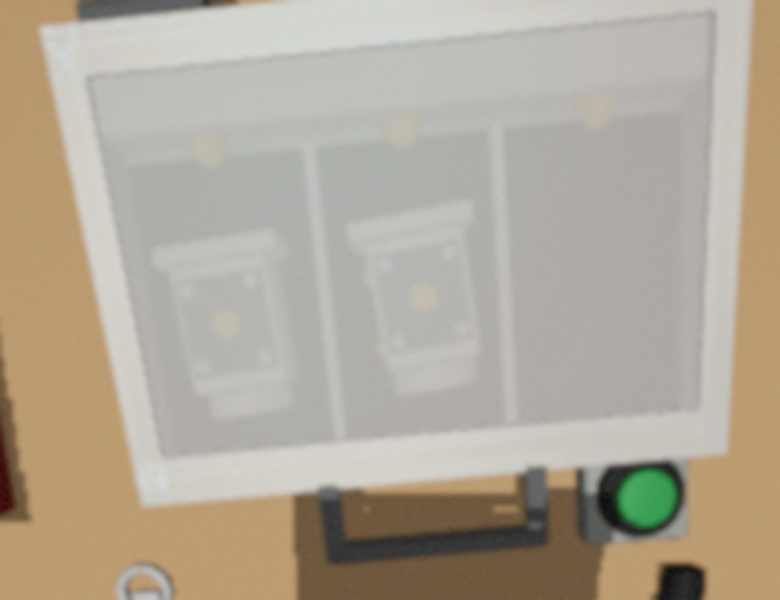

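View pics/c4.png

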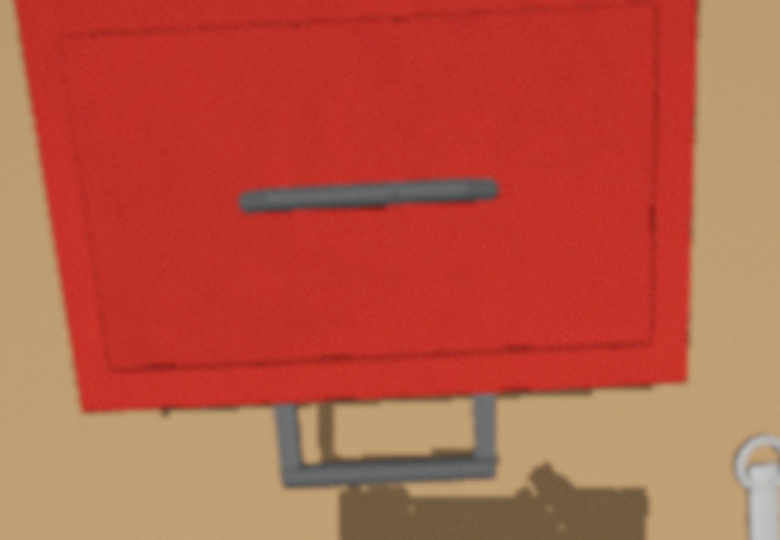

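```bash
python3 - <<'E'
import cv2
a=cv2.imread('pics/w2.png');b=cv2.imread('pics/w3.png')
cv2.imwrite('pics/c5.png',cv2.resize(a[80:140,230:390],None,fx=5,fy=5,interpolation=2))
cv2.imwrite('pics/c6.png',cv2.resize(b[140:200,230:390],None,fx=5,fy=5,interpolation=2))
a=cv2.imread('pics/w4.png');b=cv2.imread('pics/w3.png')
cv2.imwrite('pics/c7.png',cv2.resize(b[40:230,0:150],None,fx=3,fy=3,interpolation=2))
E
```

```text
(no output)
```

View pics/c5.png

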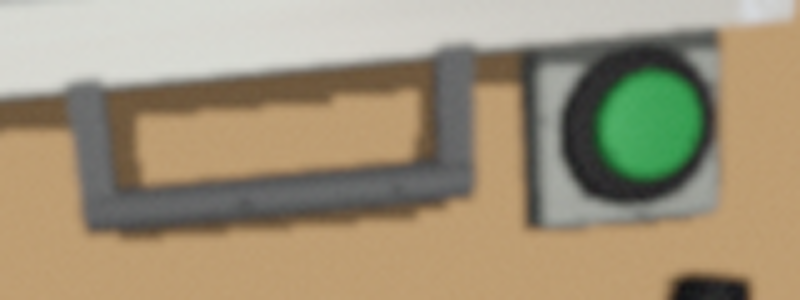

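View pics/c6.png

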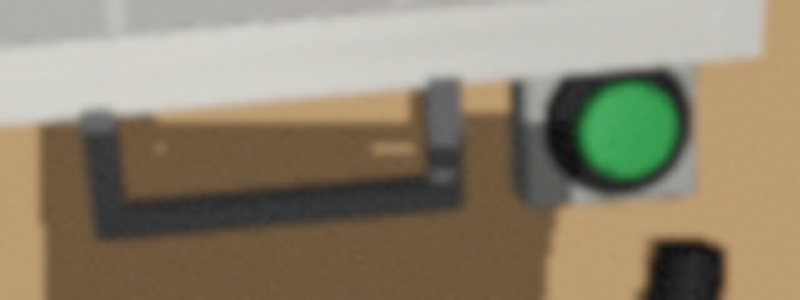

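View pics/c7.png

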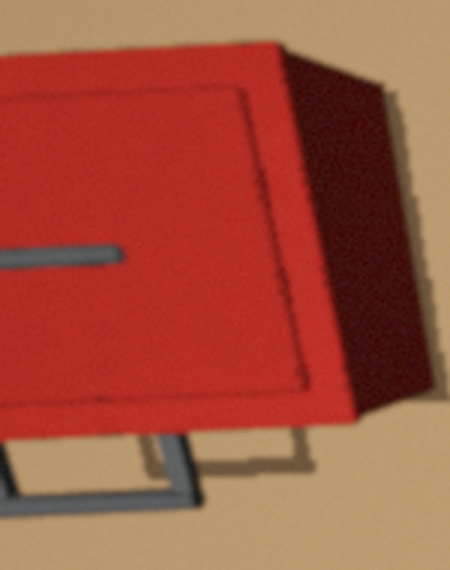

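```bash
python3 - <<'E'
from h import *
A,B,C=wcam('w2'),wcam('w3'),wcam('w4');S=cam('scene');D=cam('side')
def t(k,*r):
    X,e=tri(r);print(k,X.round(1),round(e,1));return X
L=t('gbarL',ray(A,(247.6,122)),ray(B,(249.4,184)))
R=t('gbarR',ray(A,(324.4,116)),ray(B,(322.4,178.4)))
for z in (55,62,70):
  print(z,*[onz(c,p,z)[:2].round(1) for c,p in ((A,(247.6,122)),(B,(249.4,184)),(A,(324.4,116)),(B,(322.4,178.4)))])
t('btn',ray(A,(360.4,105)),ray(B,(356.4,166.2)))
t('lidFR',ray(C,(354,126.7)),ray(B,(119,179.3)))
t('lbarR',ray(C,(290,156)),ray(B,(66.7,206.7)))
for z in (80,85,90): print(z,onz(C,(354,126.7),z).round(1),onz(C,(152.7,136.7),z).round(1),'BR',onz(B,(93.3,54),z).round(1),'bar',onz(C,(222,159),z).round(1),onz(C,(290,156),z).round(1))
# station frame corners z
q=lambda x,y:(140+x/3,y/3)
for n,p,z in (('FL',(143,505),60),('FR',(728,452),60),('BL',(42,28),95),('FR',(728,452),70),('FL',(143,505),70)): print(n,z,onz(B,q(*p),z).round(1))
# dry tops z=66, through guard
for p in ((226,323),(423,296)): print('dry',onz(B,q(*p),66).round(1))
for p in ((312,140),(337,437),(497,125),(511,415)): print('rib',onz(B,q(*p),34).round(1))
E
```

```text
gbarL [459.4  39.1  71.8] 0.3
gbarR [467.3 -69.1  69.5] 0.2
55 [459.3  40.3] [455.8  40.9] [467.5 -71.3] [464.5 -71.8]
62 [459.4  39.7] [457.3  40.3] [467.4 -70.1] [465.9 -70.6]
70 [459.4  39. ] [459.   39.6] [467.3 -68.8] [467.4 -69.2]
btn [ 482.7 -123.5   51.2] 0.2
lidFR [469.7 222.2  90.7] 0.7
lbarR [429.3 307.4  87.2] 0.4
80 [468.8 219.2  80. ] [455.8 499.   80. ] BR [632.4 235.9  80. ] bar [424.7 404.   80. ] [428.8 307.1  80. ]
85 [468.9 220.5  85. ] [456.  496.9  85. ] BR [631.5 233.1  85. ] bar [425.3 403.1  85. ] [429.4 307.4  85. ]
90 [469.  221.9  90. ] [456.3 494.9  90. ] BR [630.5 230.3  90. ] bar [426.  402.2  90. ] [430.  307.7  90. ]
FL 60 [481.  132.9  60. ]
FR 60 [ 507.1 -158.3   60. ]
BL 95 [677.6 146.2  95. ]
FR 70 [ 508.1 -154.5   70. ]
FL 70 [482.6 129.9  70. ]
dry [567.3  84.9  66. ]
dry [579.1  -7.   66. ]
rib [650.8  45.4  34. ]
rib [512.3  36.6  34. ]
rib [657.1 -42.3  34. ]
rib [523.4 -53.6  34. ]
```

Call:
play_rows(increments=[[0,-20,0,10.5,0.67],[5,-40,0,10.5,0.67],[5,-40,0,10.5,0.67],[10,-45,0,10.5,0.67],[10,-45,-20,10.5,0.67],[10,-45,-20,10.5,0.67],[10,-45,-20,10.5,0.67],[10,-45,-20,10.5,0.67],[5,-20,-20,10.7,0.67],[0,0,-20,0,0.67],[0,0,-10,0,0.67],[0,0,0,0,0.67]])

```text
time_s: 6.1
ee_pos: [458.6, -6.2, 179.6]
ee_rot: [-180.0, 0.0, 92.9]
force: [-0.8, 0.7, 0.0]
gripper_width: 30.4
```

```bash
python3 -c "
from h import *
wrist('w5'); save('side1',env.grab_frame('side'))"
```

```text
6.1 [458.6  -6.2 179.6] [-179.95    0.     92.86] 30.4
```

View pics/w5.png

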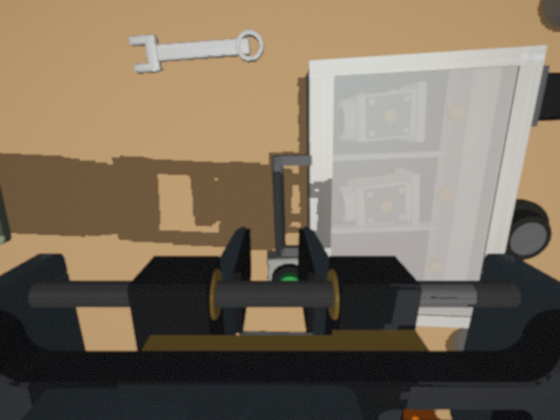

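```bash
python3 - <<'E'
from h import *
W=wcam('w5')
for p in ((277,158),(280,240)):print(onz(W,p,70).round(1))
E
```

```text
[459.6  38.2  70. ]
[467.8 -51.9  70. ]
```

Call:
play_rows(increments=[[3,-9,-20,1.7,0.67],[0,0,-30,0,0.67],[0,0,-20,0,0.67],[0,0,-5,0,0.67],[0,0,0,0,0.67]])

```text
time_s: 6.82
ee_pos: [462.7, -14.6, 105.5]
ee_rot: [179.9, 0.0, 94.6]
force: [-0.0, 1.1, -0.6]
gripper_width: 29.8
```

```bash
python3 -c "
from h import *
wrist('w6')"
```

```text
6.825 [462.7 -14.6 105.5] [1.7992e+02 1.0000e-02 9.4630e+01] 29.8
```

View pics/w6.png

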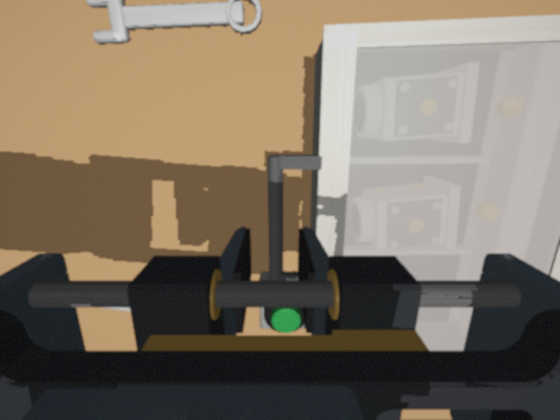

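Call:
play_rows(increments=[[0,0,-20,0,0.67],[0,0,-15,0,0.67],[0,0,-5,0,0.67],[0,0,0,0,0.9],[0,0,0,0,1],[0,0,0,0,1],[0,0,0,0,1]], newtons=15)

```text
time_s: 7.75
ee_pos: [462.3, -14.7, 65.1]
ee_rot: [180.0, 0.0, 94.6]
force: [-0.2, 0.5, -0.2]
gripper_width: 0.3
```

```bash
python3 -c "
from h import *
wrist('w7');a=env.grab_frame('side');save('s7',cv2.resize(a[130:300,180:380],None,fx=4,fy=3.5,interpolation=2));a=env.grab_frame('scene');save('sc7',cv2.resize(a[140:280,200:400],None,fx=4,fy=4,interpolation=2))"
```

```text
7.75 [462.3 -14.7  65.1] [1.7996e+02 1.0000e-02 9.4610e+01] 0.3
```

View pics/w7.png

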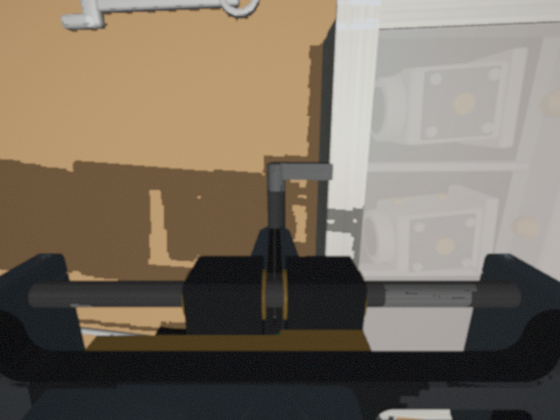

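View pics/s7.png

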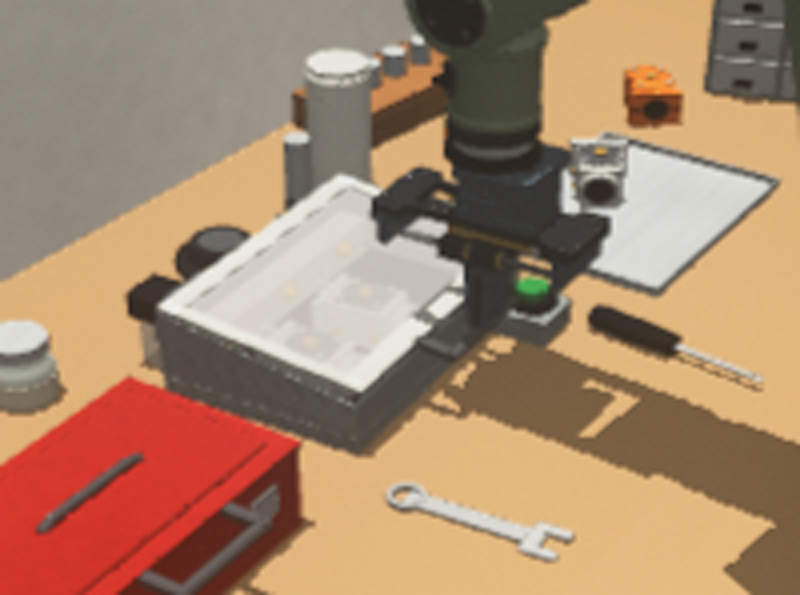

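View pics/sc7.png

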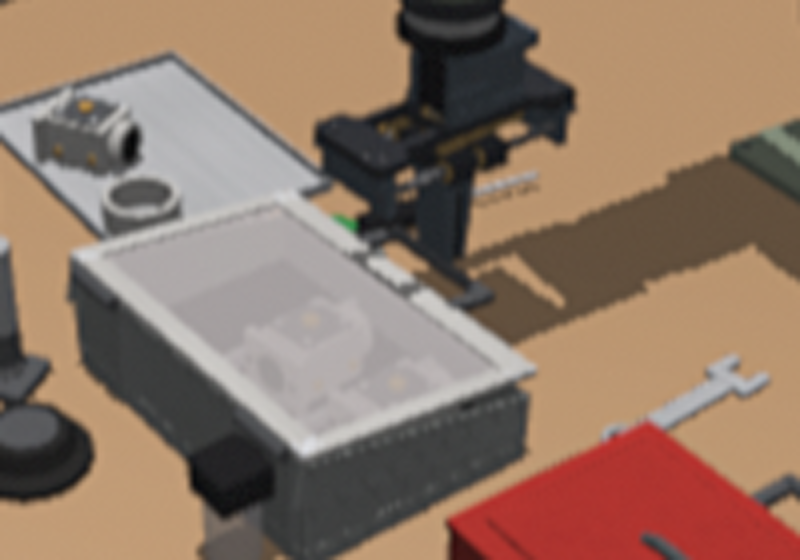

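```bash
python3 - <<'E'
from h import *
A,B,C=[wcam(n) for n in('w5','w6','w7')];W2,W3=wcam('w2'),wcam('w3')
P=((278,160),(276,163),(275,172))
for k in ((0,1,2),(0,2),(1,2)):
  print(tri([ray((A,B,C)[i],P[i]) for i in k]))
print(tri([ray(C,P[2]),ray(W3,(249.4,184))]),tri([ray(C,P[2]),ray(W2,(247.6,122))]))
S=cam('scene');D=cam('side')
for z in (40,45,50,55,60,70):
    for X in ([459.4,39,z],): print(z,proj(S,X).round(1),proj(D,X).round(1))
E
```

```text
(array([459.68826955,  39.93090794, 101.82920546]), np.float64(0.8990892377243169))
(array([459.37171768,  41.16915981, 108.23043669]), np.float64(0.676697626923824))
(array([459.82572454,  36.48211143,  80.79341673]), np.float64(0.6613401357878592))
(array([460.08490056,  37.5307416 ,  81.6634464 ]), np.float64(1.2663772566671603)) (array([459.03060611,  37.40664174,  86.02626139]), np.float64(0.04508408233035317))
40 [321.  223.1] [292.3 238.5]
45 [321.  221.7] [292.4 237.2]
50 [321.1 220.3] [292.4 236. ]
55 [321.2 218.9] [292.4 234.8]
60 [321.3 217.5] [292.4 233.6]
70 [321.5 214.6] [292.5 231.1]
```

```bash
python3 - <<'E'
from h import *
C=wcam('w7');S=cam('scene');D=cam('side')
for X in ([462.3,-14.7,51],[462.3,1.3,51],[462.3,1.3,80]): print(X,proj(C,X).round(1),proj(S,X).round(1),proj(D,X).round(1))
a=env.grab_frame('side');b=env.grab_frame('scene');w=cv2.imread('pics/w7.png')
for im,c in ((a,(298,222)),(b,(310,205))):
    pass
save('s8',np.hstack([cv2.resize(a[192:252,265:325],None,fx=6.5,fy=6.5,interpolation=2),cv2.resize(b[175:235,280:340],None,fx=6.5,fy=6.5,interpolation=2)]))
E
```

```text
[462.3, -14.7, 51] [273.4 233.4] [309.6 211.1] [300.8 227.4]
[462.3, 1.3, 51] [275.2 213. ] [312.7 213.8] [298.1 229.7]
[462.3, 1.3, 80] [275.4 227. ] [313.1 205.6] [298.3 222.6]
```

View pics/s8.png

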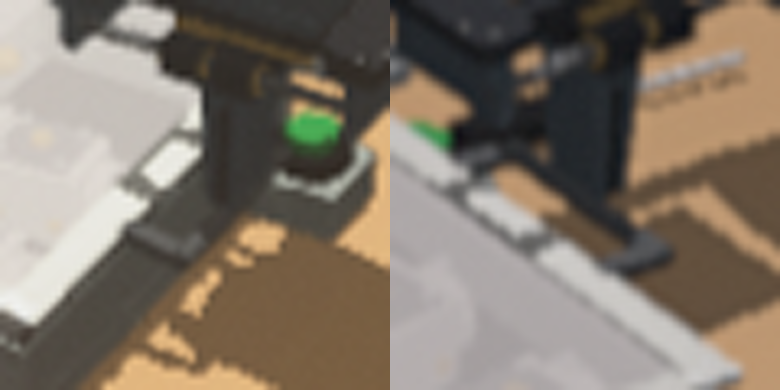

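```bash
python3 - <<'E'
import cv2,numpy as np
a=cv2.imread('pics/w1.png')[85:155,0:110];b=cv2.imread('pics/w4.png')[90:160,450:560]
cv2.imwrite('pics/c8.png',np.vstack([cv2.resize(x,(660,420//1*7//10),interpolation=2) if 0 else cv2.resize(x,None,fx=4.2,fy=4.2,interpolation=2) for x in (a,b)]))
E
```

```text
(no output)
```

View pics/c8.png

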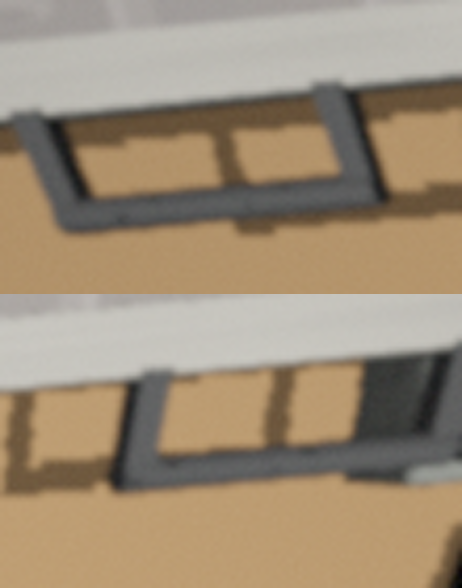

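```bash
python3 - <<'E'
from h import *
import json
json.dump({'ee_pos':[399.1,-327.6,306.7],'ee_rot':[180,0,-.11]},open('pics/w1.json','w'))
A,B,C,D=[wcam(n) for n in('w1','w2','w3','w4')]
print(tri([ray(A,(15.5,136.2)),ray(D,(479,131.9))]))
print(tri([ray(A,(15.5,136.2)),ray(B,(247.6,122)),ray(C,(249.4,184)),ray(D,(479,131.9))]))
print(tri([ray(A,(89.3,129.8)),ray(B,(324.4,116)),ray(C,(322.4,178.4))]))
E
```

```text
(array([460.0383174 ,  39.34044703,  72.06200861]), np.float64(0.7927897319271017))
(array([459.50955886,  39.07402347,  72.13736764]), np.float64(1.3489730413558707))
(array([467.50883186, -68.47652407,  74.0334925 ]), np.float64(0.7338153108918039))
```

```bash
python3 - <<'E'
import cv2
a=cv2.imread('pics/w7.png')[150:310,200:350]
cv2.imwrite('pics/c9.png',cv2.resize(cv2.convertScaleAbs(a,alpha=2.2,beta=10),None,fx=3.7,fy=3.7,interpolation=2))
E
```

```text
(no output)
```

View pics/c9.png

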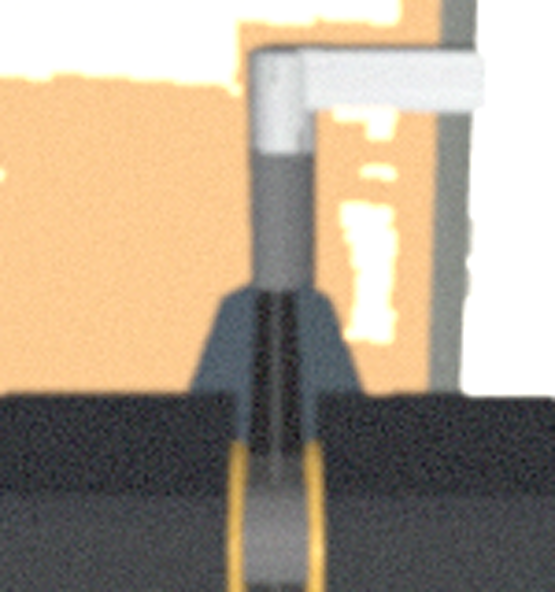

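```bash
python3 - <<'E'
from h import *
a=cv2.cvtColor(cv2.imread('pics/side0.png'),cv2.COLOR_BGR2RGB);b=env.grab_frame('side')
f=lambda x:cv2.resize(x[190:255,255:320],None,fx=6,fy=6,interpolation=2)
save('c10',np.hstack([f(a),f(b)]))
E
```

```text
(no output)
```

View pics/c10.png

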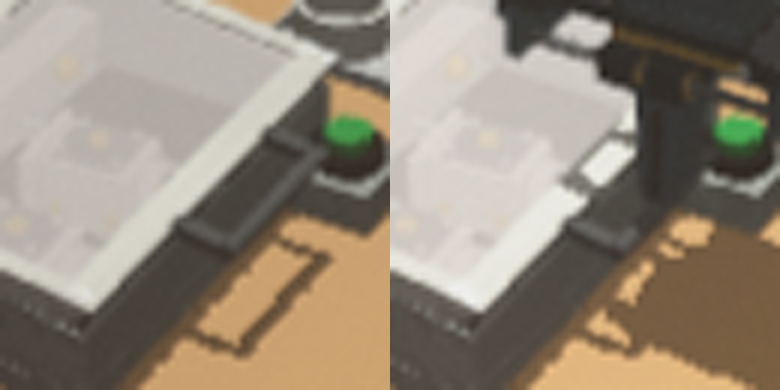

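Call:
play_rows(increments=[[0,0,20,0,1],[0,0,20,0,0.67],[0,0,15,0,0.67],[0,0,0,0,0.67]])

```text
time_s: 8.55
ee_pos: [462.9, -14.8, 120.6]
ee_rot: [179.8, 0.0, 94.6]
force: [0.4, 0.3, -0.1]
gripper_width: 27.9
```

```bash
python3 - <<'E'
from h import *
st=env.state();a=env.grab_frame('side');b=env.grab_frame('scene');p=st['ee_pos'];print(p,st['gripper_width'])
D=cam('side');S=cam('scene');R=Rn.from_euler('xyz',st['ee_rot'],degrees=True)
for im,c,(r,q) in ((a,D,(180,255)),(b,S,(160,270))):
  for y in (-15,15):
    for x in (-16,16):
      u=proj(c,p+R.apply([x,y,14])); v=proj(c,p+R.apply([x,y,-65]));
      cv2.circle(im,tuple(int(round(t*16)) for t in u),8,(255,0,0),-1,shift=4)
save('c11',np.hstack([cv2.resize(a[180:245,255:320],None,fx=6,fy=6,interpolation=0),cv2.resize(b[160:225,270:335],None,fx=6,fy=6,interpolation=0)]))
E
```

```text
[462.92942931 -14.77503217 120.6484992 ] 27.855484046118626
```

View pics/c11.png

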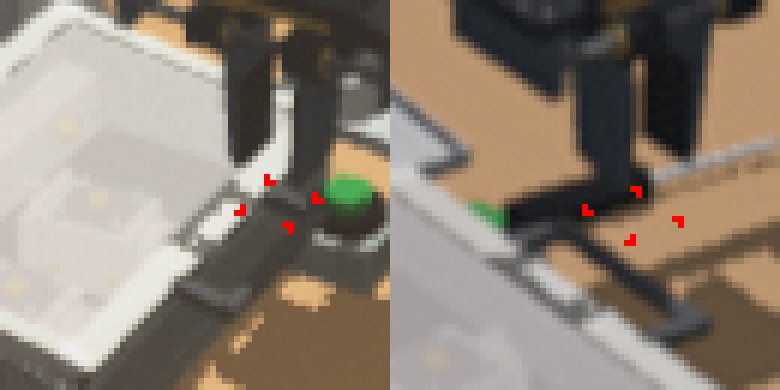

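```bash
python3 - <<'E'
from h import *
st=env.state();a=env.grab_frame('side');b=env.grab_frame('scene');p=st['ee_pos']
D=cam('side');S=cam('scene');R=Rn.from_euler('xyz',st['ee_rot'],degrees=True)
col={14:(255,0,0),-2:(0,255,0),-15:(0,0,255),-28:(255,255,0)}
for im,c in ((a,D),(b,S)):
  for z,k in col.items():
   for y in (-15,15):
    for x in (-16,16):
      u=proj(c,p+R.apply([x,y,z])); cv2.circle(im,tuple(int(round(t*16)) for t in u),8,k,-1,shift=4)
save('c12',np.hstack([cv2.resize(a[170:235,255:320],None,fx=6,fy=6,interpolation=0),cv2.resize(b[150:215,280:345],None,fx=6,fy=6,interpolation=0)]))
E
```

```text
(no output)
```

View pics/c12.png

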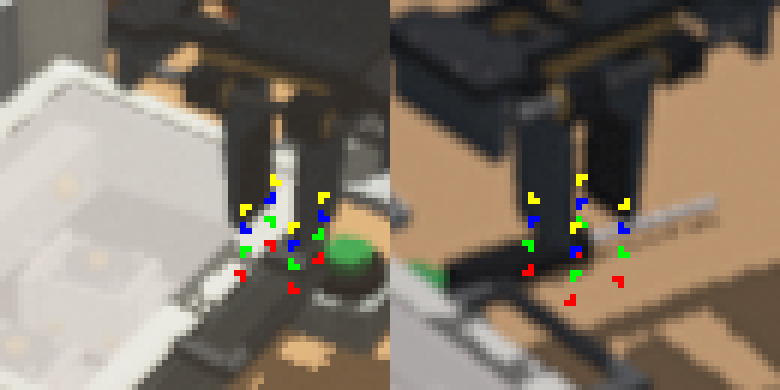

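Call:
play_rows(increments=[[0,0,-20,0,0.67],[0,0,-30,0,0.67],[0,0,-20,0,0.67],[0,0,-7,0,0.67],[0,0,0,0,0.8],[0,0,0,0,1],[0,0,0,0,1],[0,0,0,0,1]], newtons=15)

```text
time_s: 9.75
ee_pos: [463.8, -14.7, 43.5]
ee_rot: [179.8, 0.0, 94.6]
force: [4.0, 1.2, -0.8]
gripper_width: 11.5
```

```bash
cat >> h.py <<'E'
def arc(phis,r=228,yaw=4.6,f=1):
    c,s=np.cos(np.radians(yaw)),np.sin(np.radians(yaw)); u=-r*np.cos(phis);z=r*np.sin(phis)
    for a,b in zip(np.diff(u),np.diff(z)): print([round(a*c,1),round(a*s,1),round(b,1),0,f],end=', ')
    print()
E
python3 -c "
from h import *
arc(np.linspace(-.107,1.63,23))"
```

```text
[np.float64(-1.2), np.float64(-0.1), np.float64(18.0), 0, 1], [np.float64(0.2), np.float64(0.0), np.float64(18.0), 0, 1], [np.float64(1.6), np.float64(0.1), np.float64(17.9), 0, 1], [np.float64(3.0), np.float64(0.2), np.float64(17.7), 0, 1], [np.float64(4.4), np.float64(0.4), np.float64(17.4), 0, 1], [np.float64(5.8), np.float64(0.5), np.float64(17.0), 0, 1], [np.float64(7.1), np.float64(0.6), np.float64(16.5), 0, 1], [np.float64(8.4), np.float64(0.7), np.float64(15.9), 0, 1], [np.float64(9.6), np.float64(0.8), np.float64(15.2), 0, 1], [np.float64(10.8), np.float64(0.9), np.float64(14.4), 0, 1], [np.float64(11.9), np.float64(1.0), np.float64(13.5), 0, 1], [np.float64(12.9), np.float64(1.0), np.float64(12.5), 0, 1], [np.float64(13.8), np.float64(1.1), np.float64(11.5), 0, 1], [np.float64(14.7), np.float64(1.2), np.float64(10.3), 0, 1], [np.float64(15.5), np.float64(1.2), np.float64(9.1), 0, 1], [np.float64(16.1), np.float64(1.3), np.float64(7.9), 0, 1], [np.float64(16.7), np.float64(1.3), np.float64(6.6), 0, 1], [np.float64(17.2), np.float64(1.4), np.float64(5.3), 0, 1], [np.float64(17.5), np.float64(1.4), np.float64(3.9), 0, 1], [np.float64(17.8), np.float64(1.4), np.float64(2.5), 0, 1], [np.float64(17.9), np.float64(1.4), np.float64(1.1), 0, 1], [np.float64(17.9), np.float64(1.4), np.float64(-0.4), 0, 1],
```

Call:
play_rows(increments=[[-0.5,0,9,0,1],[-0.5,0,9,0,1],[0,0,18,0,1],[1.6,0.1,18,0,1],[3,0.2,17.7,0,1]])

```text
time_s: 10.38
ee_pos: [467.8, -14.4, 115.1]
ee_rot: [179.7, 0.0, 94.6]
force: [9.2, 0.1, -7.7]
gripper_width: 11.7
```

Call:
play_rows(increments=[[6.5,0.4,17.4,0,1],[6.3,0.5,17,0,1],[7.1,0.6,16.5,0,1],[8.4,0.7,15.9,0,1],[9.6,0.8,15.2,0,1]])

```text
time_s: 11.0
ee_pos: [500.4, -11.5, 195.3]
ee_rot: [-179.5, -0.0, 94.6]
force: [-1.5, -0.7, -6.6]
gripper_width: 11.6
```

Call:
play_rows(increments=[[10.8,0.9,14.4,0,1],[11.9,1,13.5,0,1],[12.9,1,12.5,0,1],[13.8,1.1,11.5,0,1],[14.7,1.2,10.3,0,1],[15.5,1.2,9.1,0,1]])

```text
time_s: 11.75
ee_pos: [577.2, -4.9, 269.3]
ee_rot: [-179.3, -0.1, 94.6]
force: [-11.6, 0.1, 10.0]
gripper_width: 11.4
```

Call:
play_rows(increments=[[15.5,1.3,9.9,0,1],[16.7,1.3,7.6,0,1],[17.2,1.4,6.3,0,1],[17.5,1.4,4.9,0,1]])

```text
time_s: 12.25
ee_pos: [647.0, 1.3, 297.1]
ee_rot: [-179.6, -0.1, 94.6]
force: [-4.9, 1.7, 1.5]
gripper_width: 11.5
```

Call:
play_rows(increments=[[17.8,1.4,2.5,0,1],[17.9,1.4,1.1,0,1],[17.9,1.4,-0.4,0,1],[10,0.8,-0.8,0,1],[0,0,0,0,1]])

```text
time_s: 12.88
ee_pos: [713.9, 6.6, 299.1]
ee_rot: [180.0, -0.1, 94.7]
force: [-0.5, 3.0, 3.0]
gripper_width: 11.6
```

Call:
play_rows(increments=[[0,0,0,0,0.7],[0,0,0,0,0.67],[0,0,20,0,0.67],[0,0,25,0,0.67],[-30,0,0,0,0.67],[-45,0,0,0,0.67],[-60,10,0,0,0.67],[-60,30,0,0,0.67],[-60,50,0,0,0.67],[-20,50,0,0,0.67],[0,50,0,0,0.67],[0,0,0,0,0.67]])

```text
time_s: 14.38
ee_pos: [454.1, 185.3, 343.6]
ee_rot: [180.0, 0.0, 94.9]
force: [-0.9, -0.9, 0.2]
gripper_width: 29.9
```

```bash
python3 -c "
from h import *
wrist('w8');save('sc8',env.grab_frame('scene'))"
```

```text
14.375 [454.1 185.3 343.6] [1.800e+02 1.000e-02 9.485e+01] 29.9
```

View pics/sc8.png

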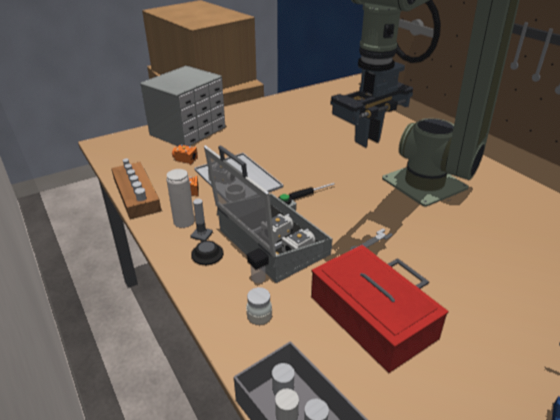

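View pics/w8.png

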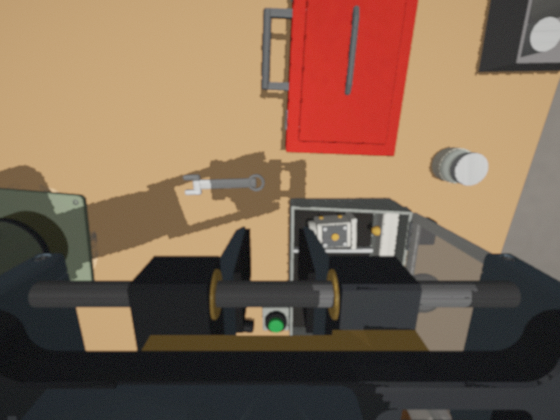

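Call:
play_rows(increments=[[-5,30,0,-1,0.67],[-5,40,-20,-1,0.67],[-6,40,-50,-0.5,0.67],[-6,40,-50,0,0.67],[-5,20,-50,0,0.67],[0,0,-40,0,0.67],[0,0,-13,0,0.67],[0,0,0,0,0.67],[0,0,0,0,0.67]])

```text
time_s: 15.6
ee_pos: [429.7, 351.3, 125.7]
ee_rot: [179.8, -0.1, 92.1]
force: [-0.6, 0.4, 0.1]
gripper_width: 30.0
```

```bash
python3 -c "
from h import *
wrist('w9')
W=wcam('w9');A=wcam('w4')
for z in (83,87,91): print(proj(W,[425.5,403,z]).round(1),proj(W,[429.5,307.4,z]).round(1),proj(W,[427.4,355,z]))
"
```

```text
15.6 [429.7 351.3 125.7] [ 1.7981e+02 -1.3000e-01  9.2050e+01] 30.0
[270.5 159. ] [271.4 267.7] [270.84198804 216.64451247]
[270.4 159.7] [271.4 269.9] [270.80249644 218.17516497]
[270.4 160.4] [271.4 272.2] [270.7617146  219.75582613]
```

View pics/w9.png

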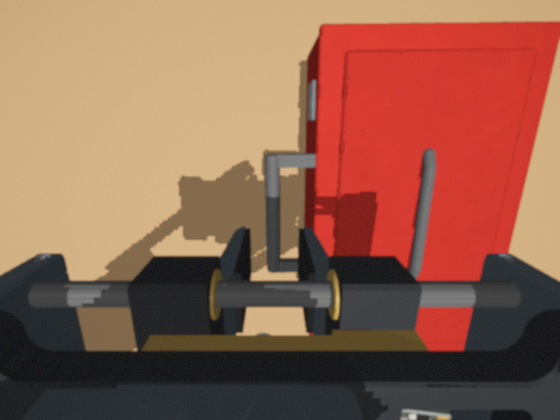

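Call:
play_rows(increments=[[-2,3,-25,0,0.67],[0,0,-25,0,0.67],[0,0,-17,0,0.67],[0,0,0,0,0.8],[0,0,0,0,1],[0,0,0,0,1]], newtons=15)

```text
time_s: 16.4
ee_pos: [428.6, 354.8, 58.3]
ee_rot: [179.7, -0.1, 92.2]
force: [4.4, -1.2, -1.3]
gripper_width: 11.7
```

```bash
python3 - <<'E'
from h import *
def A(ph,r,yaw):
    c,s=np.cos(np.radians(yaw)),np.sin(np.radians(yaw)); u=-r*np.cos(ph);z=r*np.sin(ph)
    print([[float(round(a*c,1)),float(round(a*s,1)),float(round(b,1)),0,1] for a,b in zip(np.diff(u),np.diff(z))])
A(np.linspace(0,1.85,23),195,2.4)
E
```

```text
[[0.7, 0.0, 16.4, 0, 1], [2.1, 0.1, 16.3, 0, 1], [3.4, 0.1, 16.0, 0, 1], [4.8, 0.2, 15.7, 0, 1], [6.1, 0.3, 15.2, 0, 1], [7.3, 0.3, 14.7, 0, 1], [8.5, 0.4, 14.0, 0, 1], [9.7, 0.4, 13.2, 0, 1], [10.7, 0.4, 12.4, 0, 1], [11.7, 0.5, 11.4, 0, 1], [12.7, 0.5, 10.4, 0, 1], [13.5, 0.6, 9.3, 0, 1], [14.2, 0.6, 8.1, 0, 1], [14.8, 0.6, 6.9, 0, 1], [15.4, 0.6, 5.6, 0, 1], [15.8, 0.7, 4.3, 0, 1], [16.1, 0.7, 3.0, 0, 1], [16.3, 0.7, 1.6, 0, 1], [16.4, 0.7, 0.2, 0, 1], [16.3, 0.7, -1.1, 0, 1], [16.2, 0.7, -2.5, 0, 1], [15.9, 0.7, -3.9, 0, 1]]
```

Call:
play_rows(increments=[[1,0,8,0,1],[1,0,8.4,0,1],[2.1,0.1,16.3,0,1],[3.4,0.1,16,0,1],[4.8,0.2,15.7,0,1],[6.1,0.3,15.2,0,1]])

```text
time_s: 17.15
ee_pos: [444.4, 354.8, 137.2]
ee_rot: [-180.0, -0.0, 92.1]
force: [0.7, 0.8, -2.2]
gripper_width: 12.3
```

Call:
play_rows(increments=[[7.3,0.3,14.7,0,1],[8.5,0.4,14,0,1],[9.7,0.4,13.2,0,1],[10.7,0.4,12.4,0,1],[11.7,0.5,11.4,0,1],[12.7,0.5,10.4,0,1],[13.5,0.6,9.3,0,1]])

```text
time_s: 18.02
ee_pos: [515.1, 357.9, 224.5]
ee_rot: [-179.6, -0.0, 92.2]
force: [-7.6, -1.9, 8.6]
gripper_width: 11.6
```

Call:
play_rows(increments=[[13.4,0.6,9.6,0,1],[14.8,0.6,7.4,0,1],[15.4,0.6,5.8,0,1],[15.8,0.7,4.3,0,1],[16.1,0.7,3,0,1],[16.3,0.7,1.6,0,1]])

```text
time_s: 18.77
ee_pos: [610.1, 362.2, 254.7]
ee_rot: [-179.9, -0.1, 92.1]
force: [-1.3, 1.3, 0.7]
gripper_width: 11.5
```

Call:
play_rows(increments=[[16.4,0.7,0.2,0,1],[16.3,0.7,-1.1,0,1],[16.2,0.7,-2.5,0,1],[13,0.6,-3.2,0,1],[0,0,0,0,1]])

```text
time_s: 19.4
ee_pos: [673.3, 364.9, 247.0]
ee_rot: [179.9, -0.1, 92.1]
force: [0.9, 1.7, 1.1]
gripper_width: 11.3
```

Call:
play_rows(increments=[[0,0,0,0,0.7],[0,0,0,0,0.67],[0,0,20,0,0.67],[0,0,40,0,0.67],[-20,-30,20,-5,0.5],[-30,-50,0,-10.5,0],[-40,-55,0,-10.5,0],[-40,-55,0,-10.5,0],[-40,-55,0,-10.5,0],[-30,-50,0,-10.5,0],[-20,-30,-10,-10.5,0],[0,0,-20,-10.5,0],[0,0,0,-10.5,0],[0,0,0,0,0]])

```text
time_s: 21.15
ee_pos: [461.3, 52.7, 296.8]
ee_rot: [180.0, 0.0, 3.2]
force: [0.1, 1.0, 0.8]
gripper_width: 90.9
```

```bash
python3 -c "
from h import *
wrist('w10');save('sc10',env.grab_frame('scene'))"
```

```text
21.15 [461.3  52.7 296.8] [1.7999e+02 3.0000e-02 3.2200e+00] 90.9
```

View pics/w10.png

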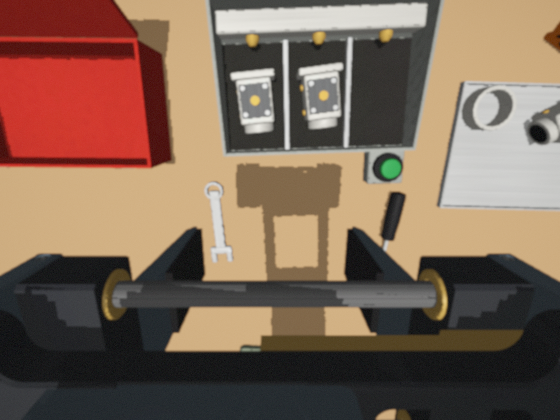

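View pics/sc10.png

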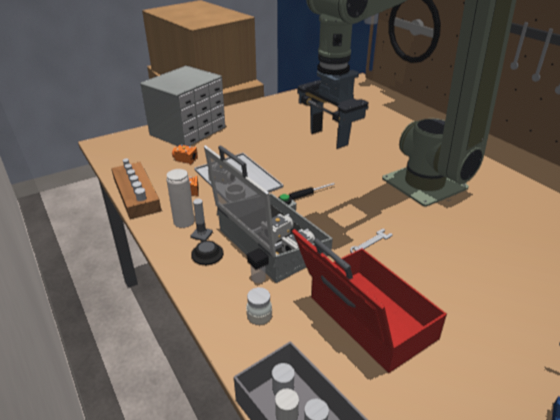

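```bash
python3 - <<'E'
import cv2
a=cv2.imread('pics/w10.png')
cv2.imwrite('pics/c13.png',cv2.resize(a[0:190,195:455],None,fx=3,fy=3,interpolation=2))
E
```

```text
(no output)
```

View pics/c13.png

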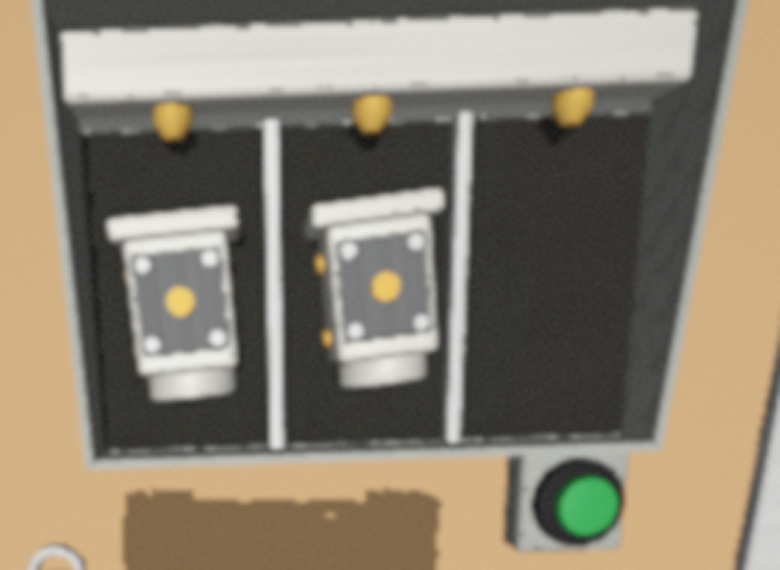

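```bash
python3 - <<'E'
from h import *
W=wcam('w10');q=lambda p:(195+p[0]/3,p[1]/3)
m={}
for n,p,z in (('rib1b',(271,122),34),('rib1f',(278,445),34),('rib2b',(465,112),34),('rib2f',(453,440),34),('fl',(92,463),58),('fr',(660,443),58),
 ('d1c',(180,301),66),('d2c',(386,286),66),('d1 screws b',(176,262),66),('d1 f',(185,341),66),('d2b',(382,245),66),('d2f',(388.5,326),66),
 ('noz1',(173,120),40),('noz2',(373,112),40),('noz3',(573,105),40),('btn',(588,507),52)):
    m[n]=onz(W,q(p),z);print(n,m[n].round(1))
import math
for a,b in (('rib1f','rib1b'),('rib2f','rib2b'),('d1 f','d1 screws b'),('d2f','d2b'),('fr','fl')):
    v=m[b]-m[a];print(a,math.degrees(math.atan2(v[1],v[0])))
E
```

```text
rib1b [649.4  47.5  34. ]
rib1f [502.9  34.   34. ]
rib2b [658.6 -41.5  34. ]
rib2f [510.5 -55.   34. ]
fl [491.3 124.9  58. ]
fr [ 516.5 -149.1   58. ]
d1c [567.3  84.5  66. ]
d2c [579.   -8.1  66. ]
d1 screws b [583.6  86.9  66. ]
d1 f [550.2  81.5  66. ]
d2b [595.9  -4.5  66. ]
d2f [562.  -11.1  66. ]
noz1 [646.2  92.3  40. ]
noz2 [654.6   1.6  40. ]
noz3 [662.6 -88.8  40. ]
btn [ 482.9 -122.2   52. ]
rib1f 5.289508745160327
rib2f 5.206800131003875
d1 f 9.104323422879919
d2f 10.926005098234668
fr 95.25215444091204
```

Call:
play_rows(increments=[[20,6,0,2,0.1],[40,12,-30,2,0.36],[36,10,-50,1.8,0.36],[10,4,-50,0,0.36],[0,0,-50,0,0.36],[0,0,-40,0,0.36],[0,0,0,0,0.36],[0,0,0,0,0.36]], newtons=30)

```text
time_s: 22.25
ee_pos: [569.5, 85.1, 78.5]
ee_rot: [180.0, -0.2, 9.0]
force: [1.2, 0.1, 0.2]
gripper_width: 58.1
```

```bash
python3 -c "
from h import *
wrist('w11')"
```

```text
22.25 [569.5  85.1  78.5] [ 1.7999e+02 -1.7000e-01  8.9700e+00] 58.1
```

View pics/w11.png

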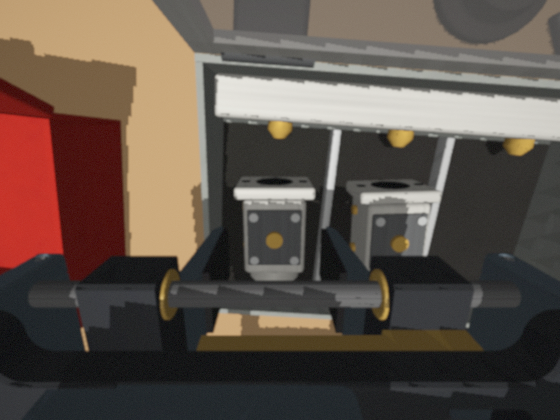

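```bash
python3 -c "
from h import *
W=wcam('w11');print(onz(W,(274.5,241),66),onz(W,(400,244),66))
for p in ((241,196),(310,193),(351,200),(433,198)):print(onz(W,p,66))"
```

```text
[564.80496187  83.80958889  66.        ] [577.15303092  -9.5632794   66.        ]
[595.33690927 112.87893928  66.        ]
[605.21552943  64.65035401  66.        ]
[604.75192966  34.63895773  66.        ]
[615.38520628 -22.94808825  66.        ]
```

Call:
play_rows(increments=[[-2,0,-25,0,0.36],[0,0,-20,0,0.36],[0,0,-11,0,0.36],[0,0,0,0,0.6],[0,0,0,0,0.7],[0,0,0,0,0.7],[0,0,0,0,0.7]], newtons=30)

```text
time_s: 23.18
ee_pos: [567.0, 84.9, 21.9]
ee_rot: [180.0, -0.1, 8.9]
force: [0.5, -0.1, 5.3]
gripper_width: 45.7
```

Call:
play_rows(increments=[[0,0,15,0,0.7],[0,0,30,0,0.7],[0,0,40,0,0.7],[0,0,40,0,0.7],[0,20,10,-1,0.7],[-3,40,0,-1,0.7],[-4,50,0,-1,0.7],[-4,50,0,-1,0.7],[-4,50,0,-1,0.7],[-4,50,0,-1,0.7],[-5,45,0,-0.5,0.7],[0,20,0,0,0.7],[0,0,0,0,0.7]])

```text
time_s: 24.8
ee_pos: [541.6, 410.3, 155.3]
ee_rot: [179.9, 0.1, 2.5]
force: [0.1, -1.7, -3.8]
gripper_width: 45.9
```

```bash
python3 -c "
from h import *
wrist('w12')"
```

```text
24.8 [541.6 410.3 155.3] [1.7993e+02 5.0000e-02 2.5200e+00] 45.9
```

View pics/w12.png

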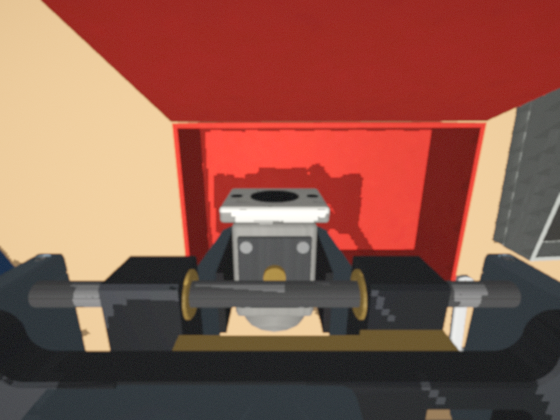

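```bash
python3 -c "
from h import *
W=wcam('w12')
for p in ((176,124),(484,124),(190,129),(475,129)):print(onz(W,p,85).round(1))"
```

```text
[616.3 497.5  85. ]
[628.1 233.7  85. ]
[612.7 485.6  85. ]
[623.7 240.4  85. ]
```

Call:
play_rows(increments=[[0,2,-20,0,0.7],[0,0,-35,0,0.7],[0,0,-35,0,0.7],[0,0,-30,0,0.7],[0,0,-18,0,0.7],[0,0,-8,0,0.7],[0,0,-2,0,0.7],[0,0,0,0,0.7]])

```text
time_s: 25.85
ee_pos: [542.7, 412.2, 8.9]
ee_rot: [-179.9, -0.1, 2.4]
force: [0.1, 0.7, -3.4]
gripper_width: 45.7
```

Call:
play_rows(increments=[[0,0,-2.5,0,0.7],[0,0,0,0,0.7],[0,0,0,0,0.5],[0,0,0,0,0.36],[0,0,0,0,0.36],[0,0,20,0,0.36],[0,0,40,0,0.36],[0,0,50,0,0.36],[0,0,30,0,0.36],[5,-40,10,1,0.36],[5,-55,0,1,0.36],[5,-60,0,1,0.36],[5,-60,0,1,0.36],[5,-60,0,1,0.36],[5,-60,0,1.5,0.36],[4,-60,0,1.5,0.36],[0,-25,0,0,0.36],[0,0,0,0,0.36]])

```text
time_s: 28.1
ee_pos: [576.0, -9.9, 155.5]
ee_rot: [180.0, -0.0, 10.2]
force: [-0.4, 0.8, 0.3]
gripper_width: 58.0
```

```bash
python3 -c "
from h import *
wrist('w13')"
```

```text
28.1 [576.   -9.9 155.5] [ 1.7999e+02 -2.0000e-02  1.0220e+01] 58.0
```

View pics/w13.png

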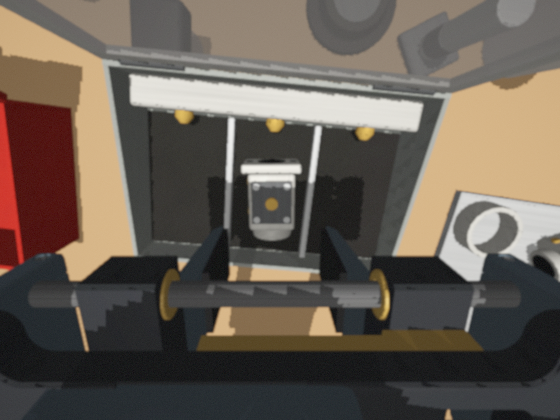

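```bash
python3 -c "
from h import *
W=wcam('w13');print(onz(W,(271.5,204),66))"
```

```text
[577.37807797  -7.30277212  66.        ]
```

Call:
play_rows(increments=[[2,2,-35,0,0.36],[0,0,-40,0,0.36],[0,0,-35,0,0.36],[0,0,-16,0,0.36],[0,0,-7,0,0.36],[0,0,0,0,0.6],[0,0,0,0,0.7],[0,0,0,0,0.7],[0,0,0,0,0.7]])

```text
time_s: 29.28
ee_pos: [579.0, -6.1, 23.4]
ee_rot: [180.0, -0.1, 10.4]
force: [-0.1, 1.7, 3.7]
gripper_width: 45.8
```

Call:
play_rows(increments=[[0,0,15,0,0.7],[0,0,30,0,0.7],[0,0,40,0,0.7],[0,0,40,0,0.7],[0,20,10,-1,0.7],[-5,40,0,-1,0.7],[-6,50,0,-1,0.7],[-6,50,0,-1,0.7],[-6,50,0,-1,0.7],[-7,50,0,-1.5,0.7],[-6,39,0,-1.3,0.7],[0,15,0,0,0.7],[0,0,-20,0,0.7],[0,0,-10,0,0.7],[0,0,0,0,0.7]])

```text
time_s: 31.15
ee_pos: [541.6, 306.7, 126.5]
ee_rot: [179.9, 0.1, 2.6]
force: [0.6, -0.8, -3.2]
gripper_width: 45.9
```

```bash
python3 -c "
from h import *
wrist('w14')"
```

```text
31.15 [541.6 306.7 126.5] [1.7992e+02 1.2000e-01 2.5700e+00] 45.9
```

View pics/w14.png

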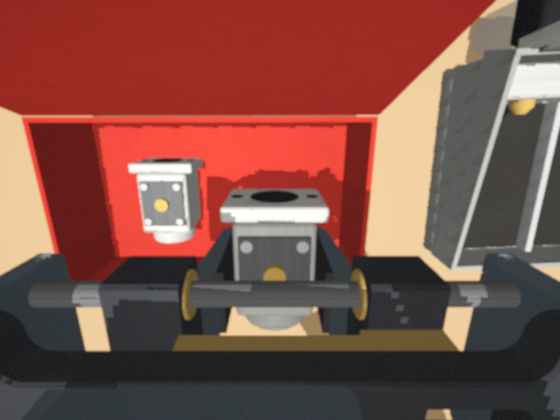

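Call:
play_rows(increments=[[0,0,-25,0,0.7],[0,0,-35,0,0.7],[0,0,-30,0,0.7],[0,0,-18,0,0.7],[0,0,-8,0,0.7],[0,0,-2,0,0.7],[0,0,0,0,0.7],[0,0,0,0,0.5],[0,0,0,0,0.36],[0,0,0,0,0.36],[0,0,20,0,0.36],[0,0,40,0,0.36],[0,0,50,0,0.36],[0,0,60,0,0.36],[0,0,60,0,0.36],[-10,-30,50,-5,0],[-10,-55,0,-10,0],[-10,-60,0,-10,0],[-20,-60,0,-10,0],[-20,-60,0,-10,0]])

```text
time_s: 33.7
ee_pos: [471.8, 42.5, 289.7]
ee_rot: [-180.0, -0.1, -42.7]
force: [1.6, -0.4, -0.3]
gripper_width: 91.5
```

Call:
play_rows(increments=[[0,-30,0,-3,0],[0,-55,0,-4,0],[5,-60,0,-4,0],[5,-60,0,0,0],[5,-60,0,0,0],[5,-50,0,0,0],[0,-15,0,0,0],[0,0,0,0,0],[0,0,0,0,0]])

```text
time_s: 34.83
ee_pos: [492.5, -284.3, 289.6]
ee_rot: [-180.0, 0.0, -53.3]
force: [0.4, -0.0, -0.1]
gripper_width: 91.3
```

```bash
python3 -c "
from h import *
wrist('w15')
print(onz(wcam('w1'),(316,53),49))"
```

```text
34.825 [ 492.5 -284.3  289.6] [-1.7997e+02  2.0000e-02 -5.3310e+01] 91.3
[ 570.2378367  -385.78234553   49.        ]
```

View pics/w15.png

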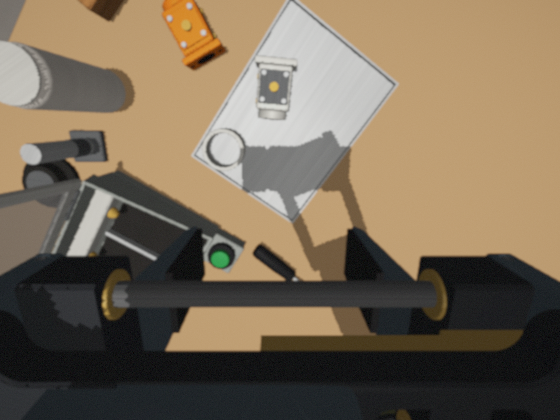

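```bash
python3 - <<'E'
from h import *
a=cv2.imread('pics/w15.png')
cv2.imwrite('pics/c14.png',cv2.resize(a[40:180,190:330],None,fx=4,fy=4,interpolation=2))
W=wcam('w15')
for p in ((274,87),(276,64),(271,112)): print(onz(W,p,49))
E
```

```text
[ 567.93528578 -384.71623928   49.        ]
[ 582.97422121 -409.38373225   49.        ]
[ 551.78218804 -355.99753677   49.        ]
```

View pics/c14.png

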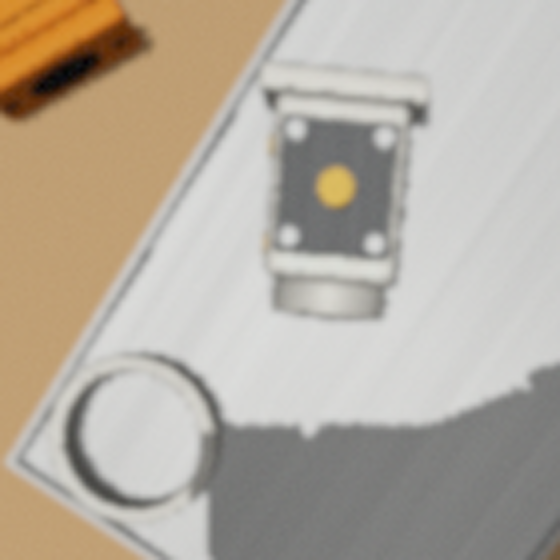

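```bash
python3 - <<'E'
from h import *
W=wcam('w15')
g=lambda p:onz(W,(190+p[0]/4,40+p[1]/4),49)
v=g((340,134))-g((332,239));print(np.degrees(np.arctan2(v[1],v[0])),np.linalg.norm(v))
u=g((296+289,130+235)) if 0 else (g((296,130))+g((289,235)))/2-(g((384,138))+g((375,243)))/2
print(np.degrees(np.arctan2(u[1],u[0]))-90); print(g((336,186)), sum(g(p) for p in ((296,130),(384,138),(289,235),(375,243)))/4)
E
```

```text
-57.97328843150573 33.6176743705159
-58.15843711792007
[ 568.31687591 -385.22784433   49.        ] [ 568.10235402 -384.935326     49.        ]
```

```bash
python3 - <<'E'
from h import *
W=wcam('w15')
for p,z in (((105,92),0),((30,75),170),((88,145),0)): print(onz(W,p,z).round(0))
E
```

```text
[ 775. -227.    0.]
[ 758. -241.  170.]
[ 760. -139.    0.]
```

Call:
play_rows(increments=[[10,-15,0,-2.5,0],[20,-30,-30,-2.2,0.3],[25,-35,-50,0,0.36],[20,-20,-50,0,0.36],[0,0,-40,0,0.36],[0,0,-10,0,0.36],[0,0,0,0,0.36]])

```text
time_s: 35.75
ee_pos: [566.7, -383.1, 112.8]
ee_rot: [-180.0, -0.0, -58.0]
force: [0.7, 0.5, 0.1]
gripper_width: 58.5
```

```bash
python3 -c "
from h import *
wrist('w16')"
```

```text
35.75 [ 566.7 -383.1  112.8] [-1.7998e+02 -4.0000e-02 -5.8020e+01] 58.5
```

View pics/w16.png

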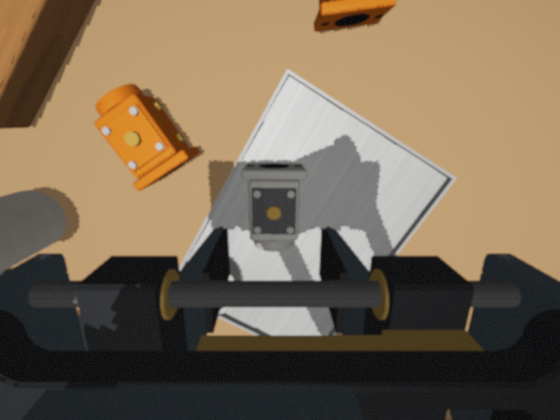

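Call:
play_rows(increments=[[0.5,-1.5,-25,0,0.36],[0,0,-35,0,0.36],[0,0,-30,0,0.36],[0,0,-13,0,0.36],[0,0,-4.5,0,0.36],[0,0,0,0,0.6],[0,0,0,0,0.7],[0,0,0,0,0.7],[0,0,0,0,0.7]])

```text
time_s: 36.92
ee_pos: [567.8, -385.9, 6.0]
ee_rot: [-179.9, -0.2, -58.1]
force: [1.4, 1.1, 4.9]
gripper_width: 45.9
```

Call:
play_rows(increments=[[0,0,15,0,0.7],[0,0,30,0,0.7],[0,0,40,0,0.7],[0,0,45,0,0.7],[0,20,20,5,0.7],[-5,40,0,8,0.7],[0,40,0,8,0.7],[0,40,0,8,0.7],[0,40,0,8,0.7],[0,45,0,8,0.7],[5,45,0,8,0.7],[5,45,0,7,0.7],[5,40,0,3.3,0.7],[2,25,0,0,0.7],[0,0,0,0,0.7],[0,0,0,0,0.7]])

```text
time_s: 38.92
ee_pos: [578.3, -6.1, 154.4]
ee_rot: [180.0, 0.0, 5.2]
force: [-0.3, -0.2, -3.2]
gripper_width: 46.0
```

```bash
python3 -c "
from h import *
wrist('w17')"
```

```text
38.925 [578.3  -6.1 154.4] [1.7995e+02 5.0000e-02 5.2100e+00] 46.0
```

View pics/w17.png

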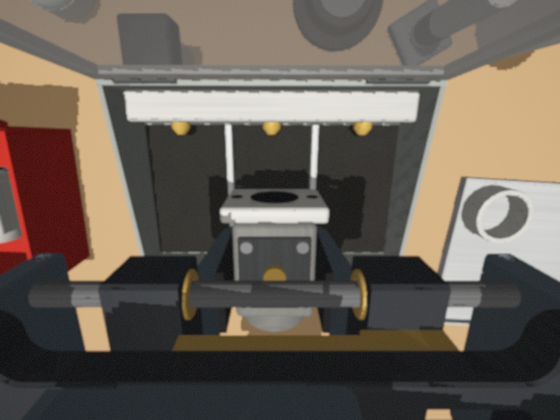

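```bash
python3 - <<'E'
from h import *
W=wcam('w17')
for p in ((180,128),(272,128),(362,128)):print('noz',onz(W,p,45).round(1))
for p in ((229,125),(315,125),(231,185),(314,185)):print('rib',onz(W,p,34).round(1))
for p in ((143,255),(404,255)):print('frontwall',onz(W,p,58).round(1))
E
```

```text
noz [643.8  93.1  45. ]
noz [652.2   2.4  45. ]
noz [660.3 -86.4  45. ]
rib [650.8  46.6  34. ]
rib [658.9 -41.1  34. ]
rib [588.3  41.5  34. ]
rib [596.5 -48.3  34. ]
frontwall [508.2 129.   58. ]
frontwall [ 533.9 -151.2   58. ]
```

Call:
play_rows(increments=[[2,2,-20,0,0.7],[0,0,-35,0,0.7],[0,0,-35,0,0.7],[0,0,-25,0,0.7],[0,0,-10,0,0.7],[0,0,-3,0,0.7],[0,0,0,0,0.7],[0,0,0,0,0.7]])

```text
time_s: 39.98
ee_pos: [581.5, -3.5, 27.5]
ee_rot: [180.0, -0.1, 5.2]
force: [0.7, 0.3, -2.7]
gripper_width: 46.1
```

Call:
play_rows(increments=[[-1,-0.5,-2,0,0.7],[0,0,-2,0,0.7],[0,0,0,0,0.7]])

```text
time_s: 40.35
ee_pos: [579.8, -3.9, 23.0]
ee_rot: [180.0, -0.0, 5.2]
force: [-1.9, -0.7, 1.6]
gripper_width: 45.9
```

Touching down. Release, lift out and look.

Call:
play_rows(increments=[[0,0,0,0,0.55],[0,0,0,0,0.36],[0,0,0,0,0.36],[0,0,20,0,0.36],[0,0,40,0,0.36],[0,0,50,0,0.36],[-20,0,50,0,0.36],[-40,0,50,0,0.36],[-50,0,50,0,0.36],[-10,0,20,0,0.36],[0,0,0,0,0.36],[0,0,0,0,0.36]])

```text
time_s: 41.85
ee_pos: [466.5, -3.9, 294.1]
ee_rot: [-180.0, 0.1, 5.2]
force: [-0.6, -0.3, -1.3]
gripper_width: 58.1
```

```bash
python3 -c "
from h import *
im,_=wrist('w18')
save('c15',cv2.resize(im[0:230,100:460],None,fx=2.2,fy=2.2,interpolation=2))"
```

```text
41.85 [466.5  -3.9 294.1] [-1.7999e+02  1.0000e-01  5.2200e+00] 58.1
```

View pics/c15.png

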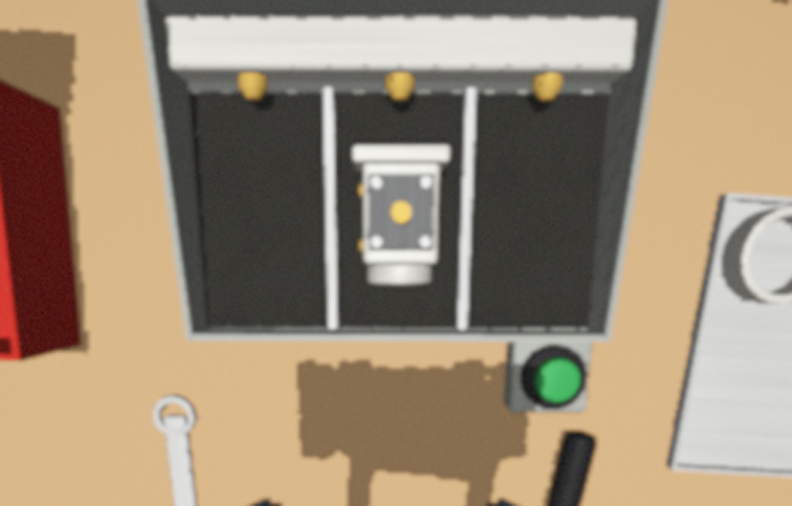

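```bash
python3 - <<'E'
from h import *
W=wcam('w18');g=lambda p,z:onz(W,(100+p[0]/2.2,p[1]/2.2),z)
d=g((400,211),66);r=[g(p,34) for p in ((327,88),(470,88),(332,328),(462,328))];c=sum(r)/4
v=d-c;a=np.radians(5.2);print(d,c,'rel',v[0]*np.cos(a)+v[1]*np.sin(a),-v[0]*np.sin(a)+v[1]*np.cos(a))
s=[g(p,66) for p in ((377,182),(426,182),(377,242),(425,242))];w=s[0]+s[1]-s[2]-s[3];print(np.degrees(np.arctan2(w[1],w[0])), r)
save('sc18',cv2.resize(env.grab_frame('scene')[130:350,190:460],None,fx=2.8,fy=2.7,interpolation=2))
E
```

```text
[579.84772582  -4.06425097  66.        ] [580.25877719  -3.31474301  34.        ] rel -0.4772894874217616 -0.7091686308031687
5.215445485108929 [array([649.85599455,  48.03010166,  34.        ]), array([658.0447264 , -41.11298806,  34.        ]), array([502.44166951,  34.76331107,  34.        ]), array([510.6927183 , -54.93939672,  34.        ])]
```

View pics/sc18.png

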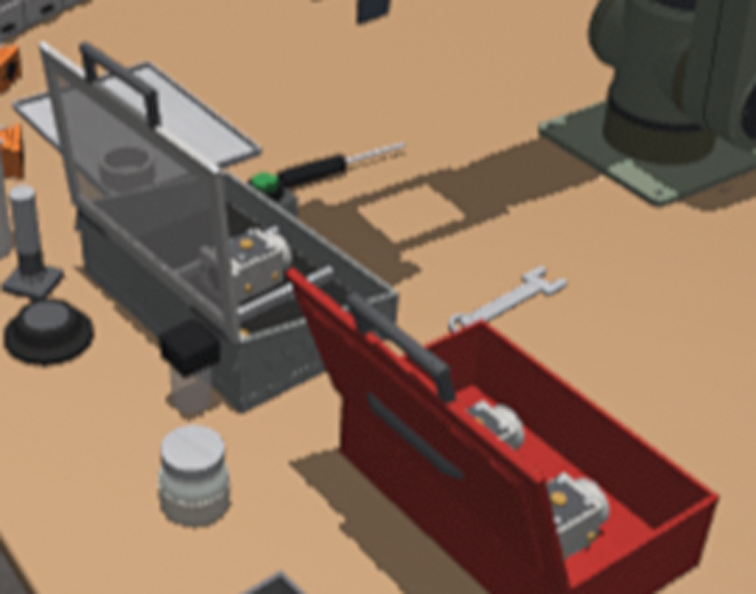

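Call:
play_rows(increments=[[0,0,30,10,0.67],[5,0,30,10.5,0.67],[10,0,20,10.5,0.67],[20,1,0,10.5,0.67],[35,2,0,10.5,0.67],[45,2,0,10.5,0.67],[45,2,0,10.5,0.67],[40,2,0,10.5,0.67],[30,1,0,6,0.67],[17,1,0,0,0.67],[0,0,0,0,0.67],[0,0,0,0,0.67]])

```text
time_s: 43.45
ee_pos: [713.2, 7.1, 374.5]
ee_rot: [-179.9, -0.0, 94.7]
force: [-0.5, -0.2, 0.9]
gripper_width: 29.9
```

```bash
python3 - <<'E'
from h import *
from scipy.optimize import least_squares
P=np.array([(463.8,-14.7,43.5),(467.8,-14.4,115.1),(500.4,-11.5,195.3),(577.2,-4.9,269.3),(647,1.3,297.1),(713.9,6.6,299.1)])
u=P[:,0]*np.cos(np.radians(5))+P[:,1]*np.sin(np.radians(5))
f=lambda q:np.hypot(u-q[0],P[:,2]-q[1])-228
r=least_squares(f,[690,65]);print(r.x,f(r.x))
phi=np.arctan2(P[:,2]-r.x[1],r.x[0]-u);print(phi)
wrist('w19')
E
```

```text
[688.24807942  72.20020908] [ 1.29740167 -0.43648871 -0.97389048 -0.47076721  1.08644124  0.11457816]
[-0.12549502  0.18965275  0.57308586  1.04766973  1.37932124  1.67404429]
43.45 [713.2   7.1 374.5] [-1.799e+02 -1.000e-02  9.471e+01] 29.9
```

View pics/w19.png

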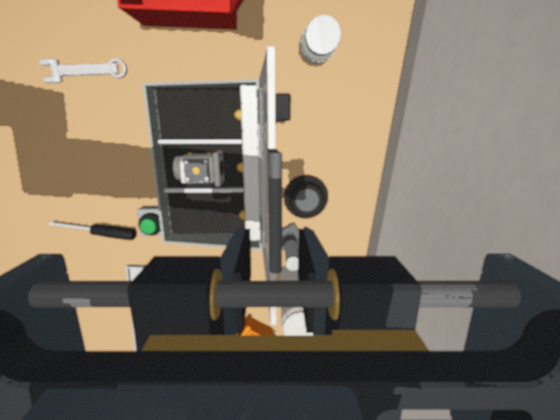

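Call:
play_rows(increments=[[0,0,-25,0,0.67],[0,0,-30,0,0.67],[0,0,-20,0,0.67],[0,0,0,0,0.8],[0,0,0,0,1],[0,0,0,0,1],[0,0,0,0,1]], newtons=15)

```text
time_s: 44.38
ee_pos: [713.8, 7.1, 302.2]
ee_rot: [179.8, 0.0, 94.7]
force: [-0.5, 0.4, 4.4]
gripper_width: 11.3
```

```bash
python3 - <<'E'
from h import *
ph=np.r_[np.linspace(1.674,0.1,21),np.linspace(0.1,-0.18,9)[1:]];r=228;yaw=5
c,s=np.cos(np.radians(yaw)),np.sin(np.radians(yaw)); u=-r*np.cos(ph);z=r*np.sin(ph)
print([[float(round(a*c,1)),float(round(a*s,1)),float(round(b,1))] for a,b in zip(np.diff(u),np.diff(z))])
print([(float(round(p,2)),float(round((688.25+q)*c-0,1)),float(round(72.2+w,1))) for p,q,w in zip(ph,u,z)])
E
```

```text
[[-17.8, -1.6, 1.1], [-17.9, -1.6, -0.3], [-17.8, -1.6, -1.7], [-17.6, -1.5, -3.1], [-17.3, -1.5, -4.5], [-16.9, -1.5, -5.8], [-16.4, -1.4, -7.1], [-15.8, -1.4, -8.4], [-15.1, -1.3, -9.6], [-14.3, -1.2, -10.8], [-13.4, -1.2, -11.9], [-12.4, -1.1, -12.9], [-11.4, -1.0, -13.8], [-10.3, -0.9, -14.7], [-9.1, -0.8, -15.5], [-7.8, -0.7, -16.1], [-6.6, -0.6, -16.7], [-5.2, -0.5, -17.2], [-3.9, -0.3, -17.5], [-2.5, -0.2, -17.8], [-0.7, -0.1, -8.0], [-0.4, -0.0, -8.0], [-0.1, -0.0, -8.0], [0.2, 0.0, -8.0], [0.5, 0.0, -8.0], [0.7, 0.1, -7.9], [1.0, 0.1, -7.9], [1.3, 0.1, -7.9]]
[(1.67, 709.0, 299.0), (1.6, 691.2, 300.1), (1.52, 673.3, 299.9), (1.44, 655.5, 298.2), (1.36, 637.9, 295.1), (1.28, 620.6, 290.7), (1.2, 603.7, 284.9), (1.12, 587.3, 277.7), (1.04, 571.5, 269.3), (0.97, 556.4, 259.7), (0.89, 542.1, 248.9), (0.81, 528.7, 237.1), (0.73, 516.3, 224.2), (0.65, 504.9, 210.3), (0.57, 494.7, 195.7), (0.49, 485.6, 180.2), (0.41, 477.8, 164.1), (0.34, 471.2, 147.4), (0.26, 466.0, 130.2), (0.18, 462.1, 112.7), (0.1, 459.6, 95.0), (0.06, 459.0, 87.0), (0.03, 458.6, 79.0), (-0.01, 458.5, 71.1), (-0.04, 458.7, 63.1), (-0.08, 459.1, 55.1), (-0.11, 459.9, 47.2), (-0.15, 460.9, 39.3), (-0.18, 462.2, 31.4)]
```

Call:
play_rows(increments=[[-9,-0.8,0.5,0,1],[-9,-0.8,0.6,0,1],[-17.9,-1.6,-0.3,0,1],[-17.8,-1.6,-1.7,0,1],[-17.6,-1.5,-3.1,0,1],[-17.3,-1.5,-4.5,0,1]])

```text
time_s: 45.12
ee_pos: [624.3, -0.7, 292.2]
ee_rot: [179.9, 0.0, 94.7]
force: [3.0, 1.1, 3.1]
gripper_width: 11.6
```

Call:
play_rows(increments=[[-16.9,-1.5,-5.8,0,1],[-16.4,-1.4,-7.1,0,1],[-15.8,-1.4,-8.4,0,1],[-15.1,-1.3,-9.6,0,1],[-14.3,-1.2,-10.8,0,1],[-13.4,-1.2,-11.9,0,1],[-12.4,-1.1,-12.9,0,1]])

```text
time_s: 46.0
ee_pos: [519.6, -9.7, 225.1]
ee_rot: [180.0, -0.0, 94.7]
force: [2.3, 0.2, 1.1]
gripper_width: 10.9
```

Call:
play_rows(increments=[[-11.4,-1,-13.8,0,1],[-10.3,-0.9,-14.7,0,1],[-9.1,-0.8,-15.5,0,1],[-7.8,-0.7,-16.1,0,1],[-6.6,-0.6,-16.7,0,1],[-5.2,-0.5,-17.2,0,1]])

```text
time_s: 46.75
ee_pos: [469.6, -14.0, 131.1]
ee_rot: [180.0, -0.0, 94.7]
force: [3.6, 1.4, 1.0]
gripper_width: 11.7
```

Call:
play_rows(increments=[[-3.5,-0.3,-15,0,1],[-2,-0.2,-14,0,1],[-1.2,-0.1,-12,0,1],[-0.5,0,-10,0,1],[0,0,-8,0,1],[0,0,-6,0,1]])

```text
time_s: 47.5
ee_pos: [462.9, -14.7, 65.9]
ee_rot: [-180.0, -0.0, 94.7]
force: [1.3, 3.4, 1.0]
gripper_width: 11.5
```

Call:
play_rows(increments=[[0.3,0,-5,0,1],[0.5,0,-4,0,1],[0.5,0,-4,0,1],[0.5,0,-4,0,1],[0.5,0,-3,0,1]])

```text
time_s: 48.12
ee_pos: [464.7, -14.6, 46.0]
ee_rot: [-179.9, -0.0, 94.7]
force: [0.1, 5.0, 1.8]
gripper_width: 11.4
```

Call:
play_rows(increments=[[0.3,0,-2,0,1],[0.3,0,-2,0,1],[0.3,0,-2,0,1],[0.3,0,-2,0,1],[0,0,0,0,1]])

```text
time_s: 48.75
ee_pos: [465.9, -14.6, 38.5]
ee_rot: [-179.9, -0.0, 94.7]
force: [-0.6, 6.3, 3.8]
gripper_width: 11.2
```

Call:
play_rows(increments=[[0.2,-0.3,-1.5,0,1],[0.2,-0.3,-1.5,0,1],[0,0,-1,0,1],[0,0,0,0,1]])

```text
time_s: 49.25
ee_pos: [466.1, -15.8, 36.1]
ee_rot: [-179.9, 0.0, 94.7]
force: [-5.3, 3.9, 19.7]
gripper_width: 11.4
```

Call:
play_rows(increments=[[0,0,1,0,0.75],[0,0,0,0,0.67],[0,0,20,0,0.67],[0,0,40,0,0.67],[0,0,0,0,1],[0,0,0,0,1],[0,0,0,0,1]])

```text
time_s: 50.12
ee_pos: [465.8, -15.6, 94.2]
ee_rot: [-179.8, -0.0, 94.7]
force: [0.2, -0.5, -0.1]
gripper_width: 2.9
```

```bash
python3 - <<'E'
from h import *
wrist('w20')
a=env.grab_frame('side')[150:270,200:340];b=env.grab_frame('scene')[160:280,200:340]
save('c16',np.hstack([cv2.resize(x,(400,343),interpolation=2) for x in (a,b)]))
E
```

```text
50.125 [465.8 -15.6  94.2] [-1.7984e+02 -1.0000e-02  9.4710e+01] 2.9
```

View pics/c16.png

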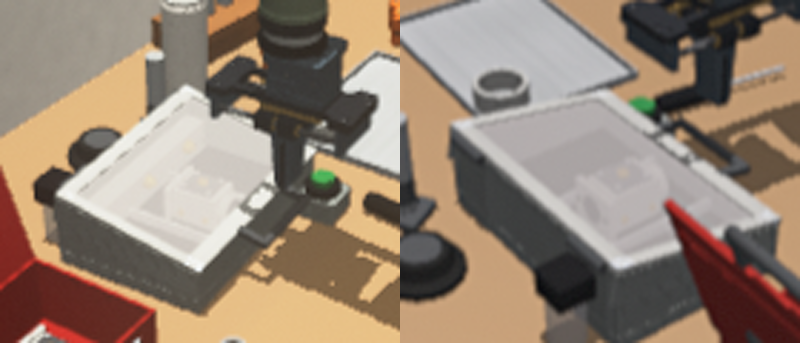

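View pics/w20.png

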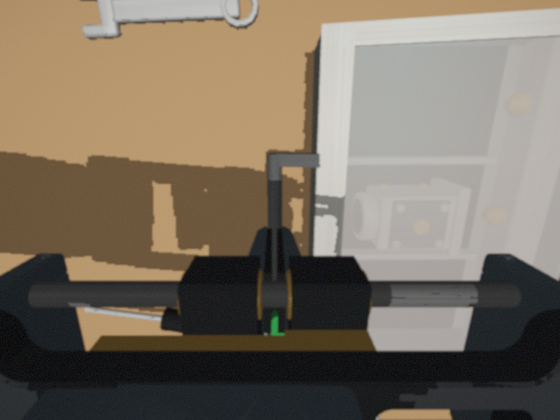

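Call:
play_rows(increments=[[0,0,-15,0,1],[0,0,-12,0,1],[0,0,-5,0,1],[0,0,-4,0,1],[0,0,0,0,1]])

```text
time_s: 50.9
ee_pos: [466.9, -15.5, 59.3]
ee_rot: [-180.0, -0.0, 94.7]
force: [-0.9, -0.5, -0.7]
gripper_width: 0.7
```

Call:
play_rows(increments=[[0,0,-3,0,1],[0,0,-2,0,1],[0,0,-1,0,1],[0,0,0,0,1]])

```text
time_s: 51.4
ee_pos: [466.9, -15.5, 53.4]
ee_rot: [180.0, -0.0, 94.7]
force: [0.3, -0.1, 0.1]
gripper_width: 1.1
```

Call:
play_rows(increments=[[0,0,-1,0,1],[0,0,-1,0,1],[0,0,-1,0,1],[0,0,0,0,1]])

```text
time_s: 51.9
ee_pos: [466.8, -15.5, 50.3]
ee_rot: [-180.0, -0.0, 94.7]
force: [-0.4, -0.3, -0.4]
gripper_width: 0.6
```

Call:
play_rows(increments=[[0,0,-1.5,0,1],[0,0,-1.5,0,1],[0,0,0,0,1]])

```text
time_s: 52.28
ee_pos: [466.8, -15.5, 47.3]
ee_rot: [-180.0, -0.0, 94.7]
force: [-0.8, 0.3, 0.3]
gripper_width: 0.4
```

Call:
play_rows(increments=[[0,0,-1.5,0,1],[0,0,-1.5,0,1],[0,0,0,0,1]])

```text
time_s: 52.65
ee_pos: [466.9, -15.5, 44.7]
ee_rot: [180.0, 0.0, 94.7]
force: [-2.2, 0.9, 2.8]
gripper_width: 0.3
```

Call:
play_rows(increments=[[0,0,-1,0,1],[0,0,-1,0,1],[0,0,0,0,1]])

```text
time_s: 53.02
ee_pos: [467.0, -15.5, 44.4]
ee_rot: [179.9, 0.0, 94.7]
force: [-5.3, 0.2, 18.3]
gripper_width: 0.3
```

Call:
play_rows(increments=[[0,0,10,0,1],[0,0,30,0,1],[6,-40,20,0,1],[6,-45,0,0,1],[3.5,-22,0,0,1],[0,0,0,0,1],[0,0,0,0,1]])

```text
time_s: 53.9
ee_pos: [482.0, -121.9, 102.1]
ee_rot: [-180.0, -0.0, 94.7]
force: [-0.8, -0.3, -0.5]
gripper_width: 0.3
```

```bash
python3 - <<'E'
from h import *
wrist('w21')
a=env.grab_frame('side')[150:270,240:380];b=env.grab_frame('scene')[130:250,230:370]
save('c17',np.hstack([cv2.resize(x,(400,343),interpolation=2) for x in (a,b)]))
E
```

```text
53.9 [ 482.  -121.9  102.1] [-1.7996e+02 -4.0000e-02  9.4710e+01] 0.3
```

View pics/c17.png

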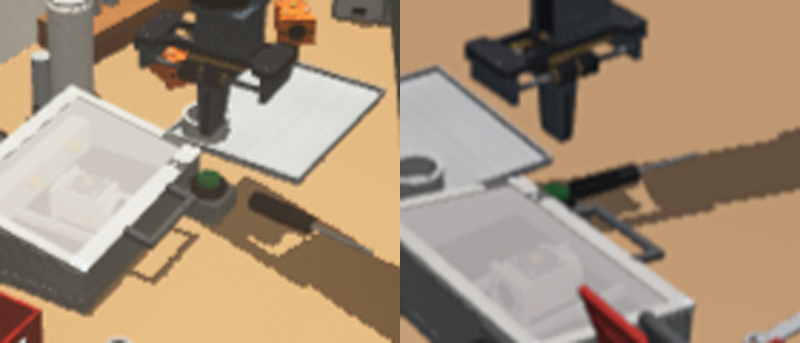

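View pics/w21.png

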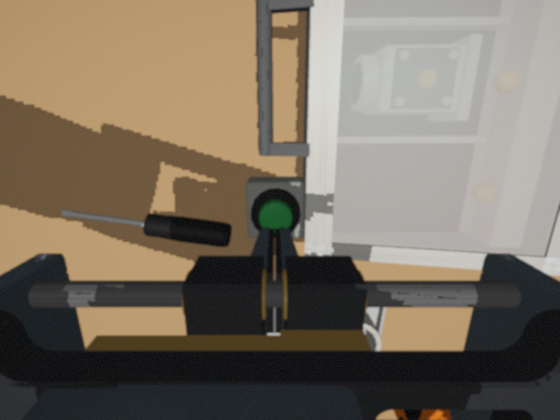

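Call:
play_rows(increments=[[-3,-1,-25,0,1],[0,0,-20,0,1],[0,0,-10,0,1],[0,0,-5,0,1],[0,0,0,0,1]])

```text
time_s: 54.68
ee_pos: [479.6, -123.4, 42.5]
ee_rot: [180.0, 0.0, 94.7]
force: [0.4, 1.0, -0.2]
gripper_width: 0.6
```

Call:
play_rows(increments=[[0,0,-3,0,1],[0,0,-2,0,1],[0,0,-2,0,1],[0,0,0,0,1]])

```text
time_s: 55.18
ee_pos: [479.3, -123.5, 35.3]
ee_rot: [-180.0, -0.0, 94.7]
force: [0.2, 0.3, 0.3]
gripper_width: 0.3
```

Call:
play_rows(increments=[[0,0,-2,0,1],[0,0,-2,0,1],[0,0,-1,0,1],[0,0,0,0,1]])

```text
time_s: 55.68
ee_pos: [479.5, -123.6, 30.6]
ee_rot: [180.0, 0.0, 94.7]
force: [-1.1, 0.2, 3.9]
gripper_width: 0.4
```

Call:
play_rows(increments=[[0,0,-1.5,0,1],[0,0,-1,0,1],[0,0,0,0,1]])

```text
time_s: 56.05
ee_pos: [479.5, -123.6, 29.0]
ee_rot: [180.0, 0.0, 94.7]
force: [-3.9, 0.7, 12.6]
gripper_width: 0.4
```

Call:
play_rows(increments=[[0,0,-0.5,0,1],[0,0,0,0,1],[0,0,10,0,1],[0,0,40,0,1],[-20,10,50,0,1],[-40,20,50,0,1],[-40,20,50,0,1],[-40,0,20,0,1],[0,0,0,0,1],[0,0,0,0,1]])

```text
time_s: 57.3
ee_pos: [345.2, -76.3, 240.1]
ee_rot: [180.0, -0.0, 94.7]
force: [0.4, 0.2, -0.7]
gripper_width: 0.3
```

```bash
python3 - <<'E'
from h import *
save('scF',env.grab_frame('scene'));save('sdF',env.grab_frame('side'))
E
```

```text
(no output)
```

View pics/scF.png

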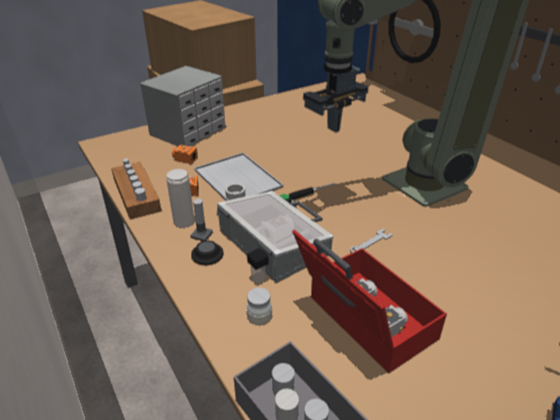

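View pics/sdF.png

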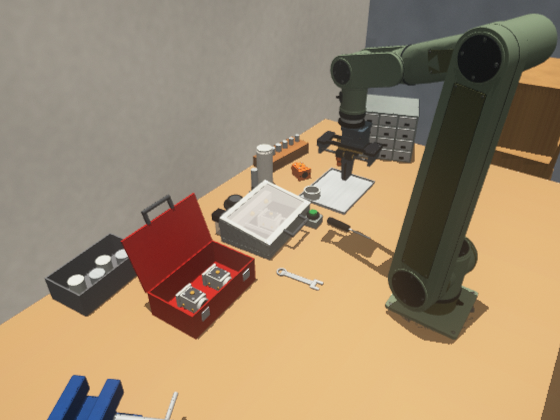

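All is as wanted: guard shut, wet carburettor inside, two dried ones in the open box, tray empty but for the ring.

```bash
python3 -c "
from h import *
print(env.job_done())"
```

```text
the job is handed in; nothing more can be done
None
```

The station is turned round for its next run, and I handed the job in at about 57 s of the 210 s allowed.

**What I did**
- I lifted the guard and pushed the toolbox lid back until it stayed open.
- I packed both dried carburettors (left and middle bays) into the toolbox.
- I set the only wet carburettor on the tray in the middle bay, flange end towards the nozzle as the dried ones had stood.
- I then lowered the guard in the grip to its stop and pressed the start button once.

**Last checks**
- **Wet carburettor:** it sat within about 1 mm of the bay centre, and its bore axis matched the station's axis to within the measurement.
- **Guard:** after lowering, pushing on the bar met a firm stop at about 18 N, with the bar's height matching the closed position.
- **Start button:** it stopped at about 12.6 N, which I took as fully down, since it needs 5 N.
- **Final pictures:** the guard is shut, the lid is open with both dried carburettors in the box, and only the spacer ring is left on the tray. The orange look-alikes and the other things on the bench look unmoved by eye. The robot touches nothing.

**What disagreed:** in the cameras the fingertips stood about 15 mm behind the reported TCP, where the description says 14 mm ahead. My first try at the guard bar therefore closed just above it without touching. I used the measured offset from then on, and every later grip and touch agreed with it to within a few millimetres.

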